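# Set the tumbler timer's slotted adjuster to its end stop

### The arm

A 6-joint arm with a two-finger parallel gripper is mounted at the origin on the work surface. World frame = base frame: x ahead of the robot, y to its left, z up, the work surface at z = 0. Lengths are in mm, angles in rad, forces in N, time in s.
With the tool pointing down it reaches from about 350 to 875 mm from the base axis. Payload 4.2 kg.
Tool frame: the origin (TCP) lies at the very end of the fingers, on their centre line; the grasp point (between the pads) lies 19 mm behind it; z points along the fingers, y is the direction in which the jaws open and shut (so a half turn about z gives the same grasp; the last joint's range is limited). The gripper opens to 85 mm and grips with 20 to 120 N. Pads are 22 mm wide; open, the fingers measure 114 mm over their backs; the gripper's body (76 mm by 85 mm) begins 54 mm behind the grasp point. The pads swing forward as they close: fully open they stand 13 mm farther back than shut.
Start: joints at [1.488, 0.385, 0.008, 0, -1.194, -0.259], TCP at [209.457, 588.835, 231.312] pointing down, gripper open.
Joint ranges: [-3.14, 3.14], [-1.21, 2.06], [-1.07, 1.41], [-3.16, 2.05], [-2.99, -0.16], [-3.1, 3.1]. Speed limits (rad/s): [2.79, 2.79, 3.14, 3.14, 3.14, 3.14].

### API

Orientations are given as a unit quaternion [x, y, z, w].
In Python, from bench import arm gives the robot as it stands.
- The arm moves only by the tool apply_moves, never from a script. Its argument "plan" is one flat list of numbers, 5 for each row, row after row: the gripper's target within -1 to 1 (shut at 1, half-way at 0, fully open at -1), then the shift along the world's x, y, z in m, then the turn about the world's z in degrees. A call has 1 to 8 rows; each row is the pose to reach, as a shift and turn from the pose commanded when the call began; what a row does not reach only later rows make up. A row lasts 1/12 s, in which the tool goes at most 41.7 mm and 7.16 degrees, less where a joint would pass 70% of its speed; a pose out of reach is approached as far as the arm can. A call with a gripper value outside its range is refused whole. The fingers move at their own pace and stop on an object; the grip force is fixed at half the most. Time passes only in rows, so rows that repeat a pose let the fingers close. It gives the time, the measured TCP pose, the force and the opening at its end, in the units of the state.
- arm.read_state(): the state, without advancing time (a new reading comes with each control period).
- arm.get_image(name): name is "scene" or "top" or "wrist"; returns a dict with "color" (384x512x3 uint8, red, green, blue), "range_z" (384x512 float32, mm along the optical axis (not along the pixel's ray), 0 where there is no reading), "camera_matrix" (3x3 intrinsics, pixels), "camera_from_world" (4x4, takes a point from world to camera coordinates); the wrist camera has in their place "mount" (4x4, takes a point from camera to tool coordinates, whose origin is the TCP and whose axes are the flange's). Camera axes: x right, y down, z forward; pixel columns grow to the right and rows downward; lengths in mm; the calibration is good to about 2 mm. A picture is of the moment at which its call begins: read the wrist's pose just before it.
- arm.job_done(): hands the job in, once; it reports no verdict.
The state is a dict: "clock": time; "joints": joint angles; "joint_vel": joint speeds; "joint_efforts": joint torques, N m; "position": TCP position; "ee_rot": TCP orientation; "contact_force": force on the tool from outside, world axes, zero at the start; "wrist_torque": the same for the moment, N m; "gripper_width": finger opening in mm.
Only numpy, scipy, OpenCV 4.12 (cv2) and the standard library are available. Lean on these libraries where they do the work, as an engineer would, in place of code of your own. Each camera call takes 0.05 s, during which the arm holds its last target.

### The job

Take the flat-bladed screwdriver out of the wooden rack, feel with its blade for the slot of the adjuster on top of the tumbler timer, and with the blade seated in the slot turn the adjuster clockwise until its pointer comes up against the stop. Be light-handed: press and turn gently, do not force it at the stop, keep the gripper off the timer and leave its red button alone. Then stand the screwdriver upright in the free hole of the rack again, let go, and leave everything else where it is.

Things in the scene. Friction and masses are not known exactly. Their poses are not given: they have to be found in the camera images.
- driver_grip (a point): Handle centre (half-way up) of the flat screwdriver, standing blade down in one hole of the rack. Black handle 62 mm tall, section 30 x 22 mm (x by y): grip across the 22 mm. z up along the tool; x is also the width direction of the blade. A round flange under the handle, 38 mm across, 5 mm thick, rests on the rack, its underside 36 mm below this point. About 0.12 kg
- driver_tip (a point): Middle of the tip of the screwdriver's flat blade, 96 mm below driver_grip, same axes. The blade is 20 mm wide (x), 2.6 mm thick (y) and 22 mm tall, on a 10 mm round shank
- rack: Wooden rack block, fixed, 75 x 170 x 66 mm (x, y, z), origin at the centre of its underside; two upright round through holes, 27 mm across, at y = +40 and -40 mm; one holds the screwdriver, the other the awl
- rack_hole0 (a point): Centre of the mouth (on the top face, 66 mm above the bench) of the rack's hole at y = +40 mm; the hole is vertical
- rack_hole1 (a point): Centre of the mouth of the rack's hole at y = -40 mm; the hole is vertical
- awl: Short awl with a round wooden handle (22 mm across), in the other hole of the rack; origin at its point, z up. It stands 36 mm above the rack's top. Leave it
- timer: Tumbler timer, a grey plastic case fixed to the bench, 150 x 200 x 70 mm (x, y, z), origin at the centre of its underside, z up. On its top: the adjuster at (0, 45) mm, a display at (35, -50) mm and a red round button at (-35, -50) mm
- adjuster (a point): On the adjuster's vertical axis, level with the top face of its slotted head (78 mm above the bench); fixed to the timer, with the timer's axes (does not turn). Dark steel head, 25 mm across, with a slot 4.6 mm wide and 6 mm deep right across. The blade enters when within about 0.1 rad of the slot and 1 mm of its middle line, and then sinks 6 mm below this point
- hub_rim (a point): On that axis, 6 mm higher: rim of the aluminium hub round the head, bore 26 mm, which guides the blade. The head is loose in it: its slot lies along the pointer only within 0.7 rad either way, so feel for it. Turning the head takes 0.02 N m until that play (1.4 rad in all) is used up, then the dial comes along, at 0.035 N m. Both stay where left, but a blade pressed with over 6 N drags them along
- dial (a joint): Angle (rad) of the adjuster's dial with its black pointer, 34 mm long from the axis; grows clockwise seen from above, 0 to 1.3, starts at 0.7 to 0.95. The pointer's direction, counter-clockwise from the timer's x axis, is 0.65 minus this. At 1.3 the pointer is at the stop, a steel post at its clockwise end. More than 35 N in all on the blade (0.3 N m of turning) is forcing it
- start (a joint): Travel of the timer's red push button, m; 0 is out. It must not be pressed
- quartz: Smoky quartz point standing on its base, 46 mm across, 88 mm tall, origin at the centre of its underside. Leave it
- mortar: Beige ceramic mortar, 104 mm across, 62 mm tall, origin at the centre of its underside. Leave it
- canister: Grey plastic grit canister, 90 mm across, 120 mm tall, origin at the centre of its underside. Leave it
- colander: Steel rinse colander, 196 mm across, 75 mm tall, origin at the centre of its underside. Leave it
Not all that is in view belongs to the job. There is more than one size of the rack; the job needs the larger.

How it is judged:
By the outcome, as a careful person would: the job done as asked, in the order asked, and still so for the second after the job is handed in, with the robot touching nothing.
It also fails if it takes over 72 s, if anything falls off the work surface, if the arm or the gripper's body presses on something with over 40 N, if the wrist force passes 120 N, or if a joint passes its speed limit or range.

## Working session

There is one attempt and no reset: what is moved stays moved. The work goes in short steps, Python scripts to look and compute and a tool call to move; the robot and the scene stay as the last step left them, time stands still between calls to the robot, and variables do not carry over. Pictures are saved under pics/ and viewed, and the job is handed in when it is done.

Besides the shell and the picture viewer there is one more tool, called after "Request:" as name(argument=value, ...), one argument or row to a line, values as JSON. apply_moves: Moves the arm, as the interface text tells. Its arguments: {"type":"object","properties":{"plan":{"type":"array","items":{"type":"number"}}},"required":["plan"]}

```bash
ls; mkdir -p pics
python3 - <<'E'
from bench import arm
import cv2
s=arm.read_state(); print(s)
for n in("scene","top","wrist"):
    d=arm.get_image(n); cv2.imwrite(f"pics/a_{n}.png",cv2.cvtColor(d["color"],cv2.COLOR_RGB2BGR))
    import numpy as np; np.savez(f"a_{n}.npz",**d); print(d["camera_matrix"], d.get("camera_from_world"), d.get("mount"))
E
```

```text
pics
{'clock': 0.0, 'joints': array([ 1.48760804e+00,  3.85553750e-01,  6.57149722e-03, -5.23946841e-04,
       -1.19400336e+00, -2.58594866e-01]), 'joint_vel': array([-0.00058009, -0.00088245, -0.00124398,  0.00060193, -0.00180177,
        0.00087317]), 'joint_efforts': array([-1.90055529e-03, -3.92289448e+01,  1.88396537e+01,  4.18609589e+00,
       -4.73615859e-03, -1.81720793e-06]), 'position': array([209.25990232, 588.2767445 , 230.19832682]), 'ee_rot': array([ 9.85416475e-01, -1.70156146e-01, -1.46673402e-04,  1.11176506e-03]), 'contact_force': array([ 0.88482166, -0.62495012, -0.17884339]), 'wrist_torque': array([-0.04324998,  0.01370602,  0.03080993]), 'gripper_width': 85.53330370102019}
[[381.13330785   0.         256.51997447]
 [  0.         381.13330785 194.46202038]
 [  0.           0.           1.        ]] [[-6.00914898e-01  7.99311961e-01 -1.29390597e-03  2.98326499e+02]
 [ 6.23429577e-01  4.67673935e-01 -6.26591297e-01 -3.36302697e+02]
 [-5.00236792e-01 -3.77334704e-01 -7.79346953e-01  1.22855243e+03]
 [ 0.00000000e+00  0.00000000e+00  0.00000000e+00  1.00000000e+00]] None
[[475.63043764   0.         255.93110572]
 [  0.         475.63043764 189.26263368]
 [  0.           0.           1.        ]] [[ 5.03446010e-03 -9.99984886e-01  2.20969924e-03  5.56470732e+01]
 [-9.86729105e-01 -5.32633586e-03 -1.62287717e-01  5.98782653e+02]
 [ 1.62297033e-01 -1.36334351e-03 -9.86741007e-01  1.05617127e+03]
 [ 0.00000000e+00  0.00000000e+00  0.00000000e+00  1.00000000e+00]] None
[[291.55145689   0.         257.84867464]
 [  0.         291.55145689 192.19942394]
 [  0.           0.           1.        ]] None [[-9.82284566e-04 -9.53456374e-01 -3.01529399e-01  7.62466294e+01]
 [ 9.99999364e-01 -1.10355963e-03  2.31858050e-04 -1.21365928e-01]
 [-5.53822206e-04 -3.01528979e-01  9.53456852e-01 -1.42406349e+02]
 [ 0.00000000e+00  0.00000000e+00  0.00000000e+00  1.00000000e+00]]
```

View pics/a_scene.png

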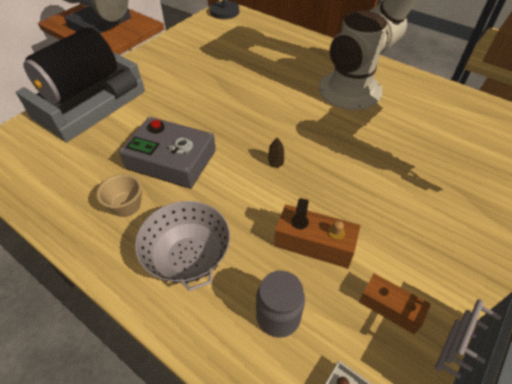

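View pics/a_top.png

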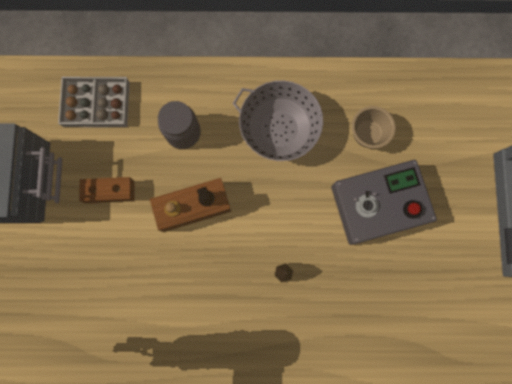

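View pics/a_wrist.png

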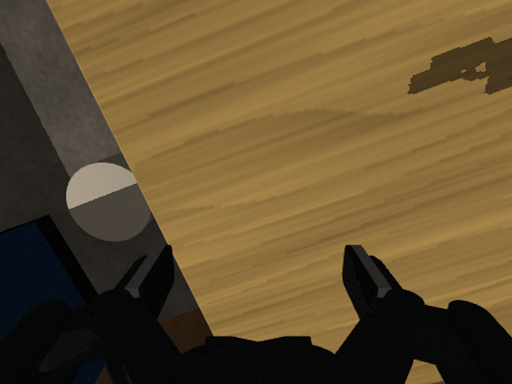

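The scene shows two racks. The larger is at top (190,205), with a black square handle (205,197) and a wooden awl (173,208). The smaller is at top (106,190). I'll confirm in enlarged crops.

```bash
cat > h.py <<'E'
import numpy as np, cv2
def load(n): return dict(np.load(n,allow_pickle=True))
def world(d,u,v,z=None,rng=None):
    K=d["camera_matrix"]; T=d["camera_from_world"]; Ti=np.linalg.inv(T)
    r=Ti[:3,:3]@np.linalg.inv(K)@np.array([u,v,1.]); o=Ti[:3,3]
    if rng is not None: return o+r*rng
    return o+r*(z-o[2])/r[2]
def proj(d,p):
    T=d["camera_from_world"];q=T[:3,:3]@np.asarray(p,float)+T[:3,3];q=d["camera_matrix"]@q;return q[:2]/q[2]
def tri(ds,uvs):
    A=[];b=[]
    for d,(u,v) in zip(ds,uvs):
        P=d["camera_matrix"]@d["camera_from_world"][:3]
        for c,r in((u,0),(v,1)):
            w=P[r]-c*P[2];n=np.linalg.norm(w[:3]);A.append(w[:3]/n);b.append(-w[3]/n)
    x,res,_,_=np.linalg.lstsq(np.array(A),np.array(b),rcond=None);return x,res
def crop(d,u0,v0,w,h,s,name):
    c=cv2.cvtColor(d["color"][v0:v0+h,u0:u0+w],cv2.COLOR_RGB2BGR)
    cv2.imwrite(name,cv2.resize(c,None,fx=s,fy=s,interpolation=cv2.INTER_CUBIC))
def quat_R(q):
    from scipy.spatial.transform import Rotation as R
    return R.from_quat(q).as_matrix()
def shot(name,fn):
    from bench import arm
    s=arm.read_state(); d=arm.get_image(name); d=dict(d)
    if name=="wrist":
        T=np.eye(4);T[:3,:3]=quat_R(s["ee_rot"]);T[:3,3]=s["position"]
        d["camera_from_world"]=np.linalg.inv(T@d["mount"])
    np.savez(fn+".npz",**d); cv2.imwrite(f"pics/{fn}.png",cv2.cvtColor(d["color"],cv2.COLOR_RGB2BGR)); return d,s
E
python3 - <<'E'
from h import *
t=load("a_top.npz");s=load("a_scene.npz")
crop(t,140,165,100,75,8,"pics/c1.png");crop(s,265,190,100,75,8,"pics/c2.png");crop(t,320,150,130,100,6,"pics/c3.png")
E
```

```text
(no output)
```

View pics/c1.png

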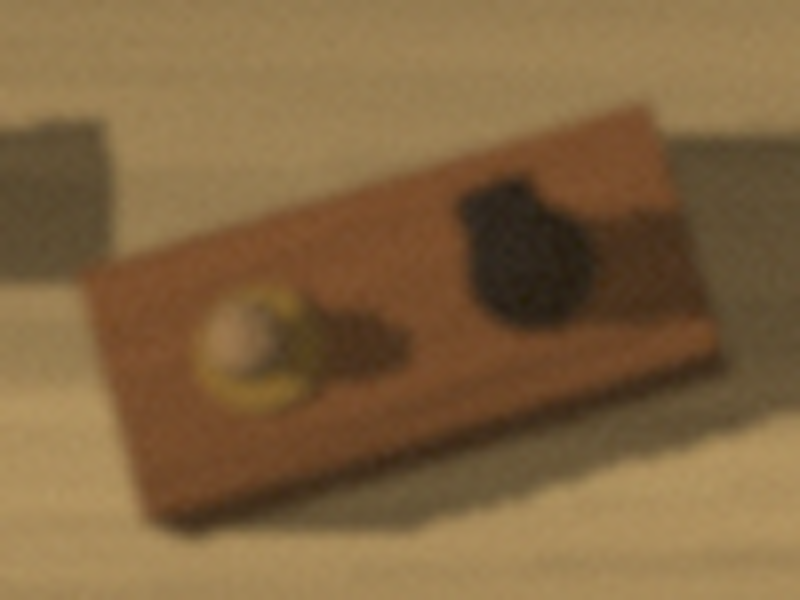

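View pics/c2.png

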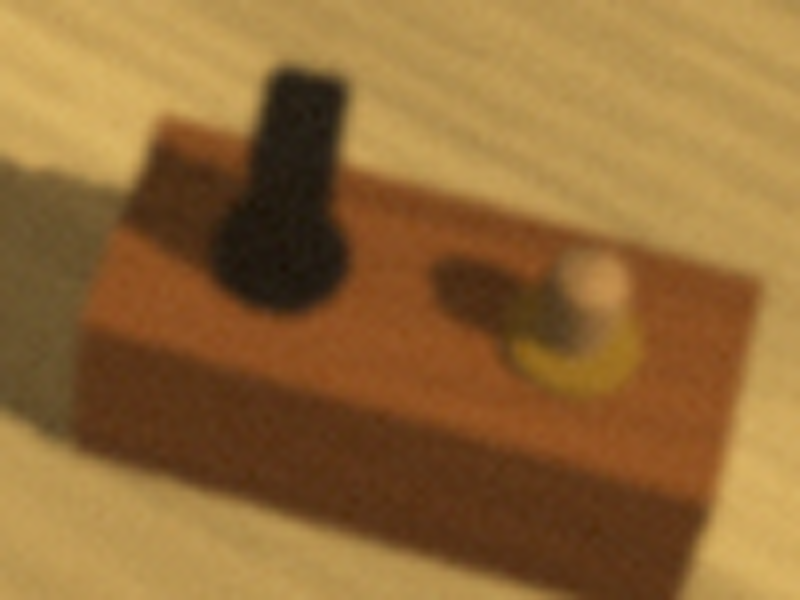

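View pics/c3.png

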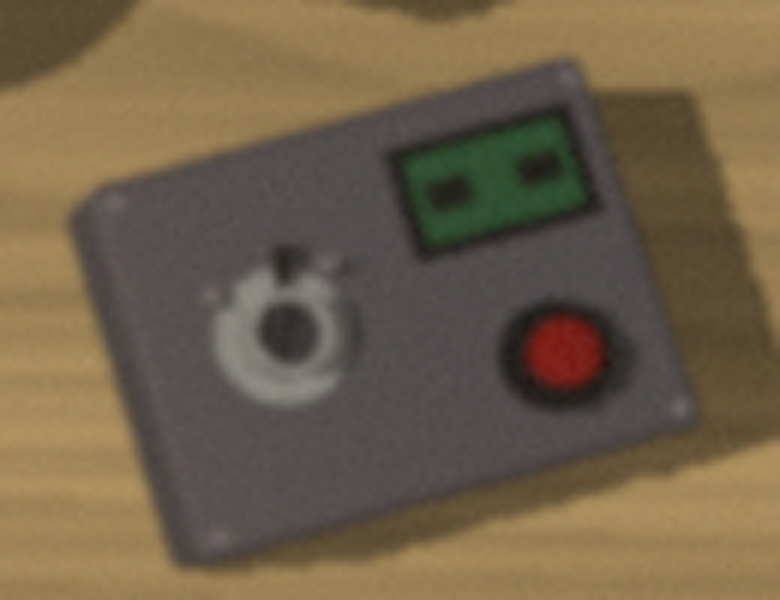

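Crop c1/c2: the larger rack holds the black rectangular driver with round flange (c1 532,260) on the right, and the brown awl on the left at (245,340). c3: the timer, with adjuster at (288,333) and pointer at (288,258). Now positions.

Run:
```python
from h import *
t=load("a_top.npz");s=load("a_scene.npz")
T=lambda x,y:(140+x/8-.44,165+y/8-.44); S=lambda x,y:(265+x/8-.44,190+y/8-.44)
for n,a,b in[("handle top",T(497,205),S(310,80)),("rackL",T(85,272),S(755,285)),("rackR_far? top-right",T(645,105),None),("front",T(150,515),S(705,495)),("r3",T(718,350),S(90,325)),("r2",T(645,105),None),("awltop",T(235,340),S(598,268))]:
    print(n, tri([t,s],[a,b])if b else world(t,*a,z=66))
P=[world(t,*T(*c),z=66) for c in((85,272),(645,105),(718,350),(150,515))]
P=np.array(P);print(P);print(np.linalg.norm(P-np.roll(P,-1,0),axis=1)); c=P.mean(0);d=P[0]+P[3]-P[1]-P[2];print("c",c,"yaw",np.arctan2(-d[0],d[1]))
print("flange",world(t,*T(532,262),z=69), world(s,*S(282,245),z=69))
C=lambda x,y:(320+x/6-.4,150+y/6-.4)
A=world(t,*C(288,333),z=78);print("adj",A, "hubrim depth", t["range_z"][203:208,366:370])
Q=np.array([world(t,*C(*c),z=70) for c in((75,215),(575,65),(695,415),(185,565))]);print(Q,np.linalg.norm(Q-np.roll(Q,-1,0),axis=1),Q.mean(0));d=Q[0]+Q[3]-Q[1]-Q[2];print("yaw",np.arctan2(-d[0],d[1]))
crop(s,110,110,110,80,7,"pics/c4.png")
```

```text
handle top (array([577.84168868, 174.69644023, 152.85489308]), array([8.69628133]))
rackL (array([560.27576414, 287.18657377, 141.97513114]), array([46.06444167]))
rackR_far? top-right [622.1541818 140.983813   66.       ]
front (array([511.78175234, 292.55810974, -18.71980759]), array([22.38362706]))
r3 (array([565.8526308 , 118.40634433, -23.87753796]), array([83.41387563]))
r2 [622.1541818 140.983813   66.       ]
awltop (array([548.69210922, 250.25837916, 102.75830507]), array([1.31233263]))
[[572.89677821 299.60046993  66.        ]
 [622.1541818  140.983813    66.        ]
 [551.4905005  119.04072039  66.        ]
 [503.82281148 278.44642087  66.        ]]
[166.08893901  73.99226424 166.380245    72.2406165 ]
c [562.591068   209.51785605  66.        ] yaw 0.29583125775012786
flange [576.01694317 172.0831532   69.        ] [569.10313207 171.98891743  69.        ]
adj [ 558.93325354 -192.62757558   78.        ] hubrim depth [[1070.9518 1080.5    1079.4281 1069.856 ]
 [1071.4275 1074.4352 1076.495  1069.6296]
 [1065.9961 1076.985  1071.4098 1066.3331]
 [1075.8147 1076.7051 1070.0791 1068.1624]
 [1074.4386 1073.7349 1068.7546 1070.538 ]]
[[ 604.79981325 -114.97651924   70.        ]
 [ 664.27037959 -308.17611802   70.        ]
 [ 529.70544557 -346.68975864   70.        ]
 [ 472.58223165 -153.22716382   70.        ]] [202.14557435 139.96793197 201.71969949 137.63938643] [ 567.83946752 -230.76738993   70.        ]
yaw 0.2928682386556946
```

View pics/c4.png

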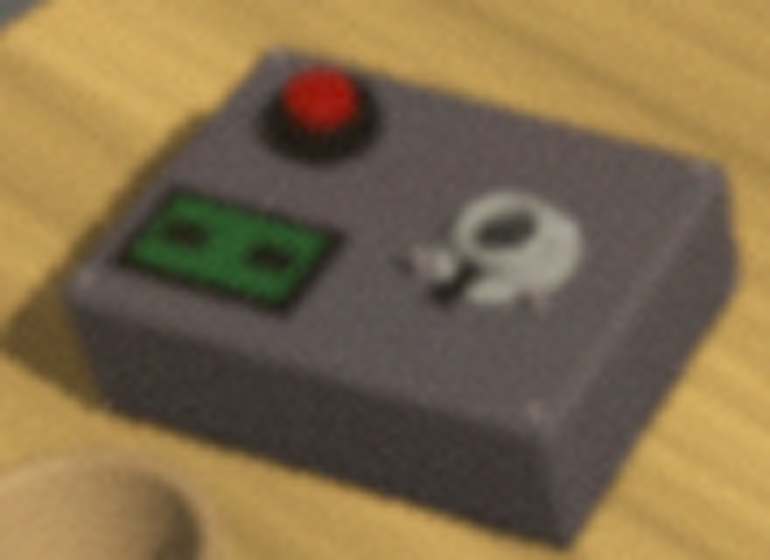

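Request:
apply_moves(
  plan=[-1, 0.02, -0.03, 0.02, 6, -1, 0.045, -0.062, 0.03, 12, -1, 0.07, -0.095, 0.03, 18, -1, 0.095, -0.128, 0.03, 24, -1, 0.12, -0.161, 0.03, 30, -1, 0.145, -0.194, 0.03, 36, -1, 0.17, -0.227, 0.03, 36, -1, 0.195, -0.26, 0.03, 36],
)

```text
clock: 0.82
position: [405.0, 326.9, 261.3]
ee_rot: [0.99, 0.143, -0.0, -0.0]
contact_force: [0.4, 1.3, 0.4]
gripper_width: 85.3
```

Request:
apply_moves(
  plan=[-1, 0.02, -0.027, 0, 0, -1, 0.045, -0.06, 0, 0, -1, 0.07, -0.093, 0, 0, -1, 0.09, -0.12, 0, 0, -1, 0.1105, -0.149, 0, 0, -1, 0.1205, -0.164, 0, 0, -1, 0.1205, -0.164, 0, 0, -1, 0.1205, -0.164, 0, 0],
)

```text
clock: 1.48
position: [525.1, 163.9, 260.8]
ee_rot: [0.99, 0.142, -0.001, 0.0]
contact_force: [-0.1, 0.0, 0.2]
gripper_width: 85.7
```

Run:
```python
from h import *
d,s=shot("wrist","b_wrist"); print(s["clock"],s["position"],s["joints"],s["ee_rot"],s["contact_force"])
```

```text
1.4833 [525.10339222 163.89948231 260.7759746 ] [ 5.97141464e-01  2.37498596e-01 -1.28930162e-01 -2.89325993e-04
 -1.20536428e+00  1.25789053e+00] [ 9.89925445e-01  1.41588652e-01 -5.07017695e-04  9.76797429e-05] [-0.10671155  0.00675559  0.19640654]
```

View pics/b_wrist.png

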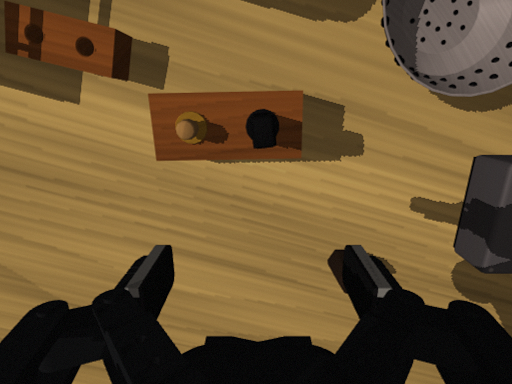

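Run:
```python
from h import *
d=load("b_wrist.npz"); crop(d,145,80,170,90,4.6,"pics/c5.png"); crop(d,237,103,50,50,12,"pics/c6.png")
```

```text
(no output)
```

View pics/c5.png

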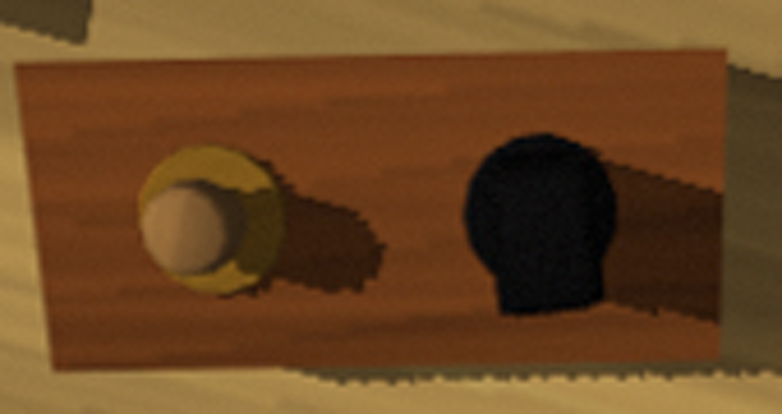

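View pics/c6.png

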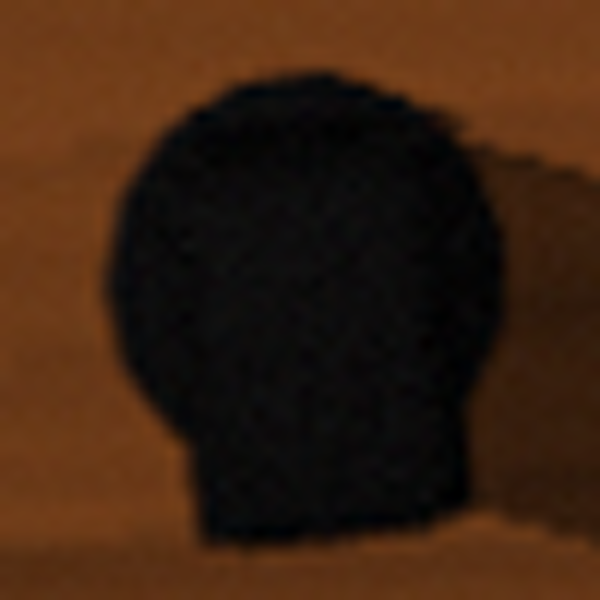

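Run:
```python
from h import *
d=load("b_wrist.npz"); c=d["color"][100:156,234:290].astype(float); c=np.clip(c*5,0,255).astype(np.uint8)
a=cv2.resize(cv2.cvtColor(c,cv2.COLOR_RGB2BGR),None,fx=10,fy=10,interpolation=cv2.INTER_CUBIC)
cv2.imwrite("pics/c7.png",a)
print(np.round(d["range_z"][112:146:2,250:276:3]))
print("flange",world(d,237+307/12-.46,103+268/12-.46,z=71))
R=lambda x,y:(145+x/4.6-.4,80+y/4.6-.4)
P=np.array([world(d,*R(*c),z=66) for c in((15,63),(726,50),(720,358),(54,370))]);print(P,P.mean(0),np.linalg.norm(P-np.roll(P,-1,0),axis=1));e=P[0]+P[3]-P[1]-P[2];print(np.arctan2(-e[0],e[1]))
```

```text
[[325. 320. 322. 320. 321. 320. 322. 320. 325.]
 [321. 320. 300. 292. 283. 273. 268. 271. 327.]
 [271. 269. 266. 264. 264. 264. 263. 263. 321.]
 [271. 264. 263. 264. 263. 262. 263. 263. 323.]
 [266. 263. 263. 263. 263. 264. 263. 264. 322.]
 [266. 262. 264. 263. 263. 264. 264. 264. 322.]
 [267. 265. 264. 264. 263. 263. 264. 265. 268.]
 [325. 265. 264. 265. 265. 265.   0. 266. 268.]
 [325. 266. 265. 265. 265. 265. 266. 264. 268.]
 [326. 267. 266. 264. 265. 266. 265. 266. 267.]
 [327. 266. 265. 266. 265. 266. 267. 267. 269.]
 [329. 268. 267. 266. 267. 267. 266. 267. 268.]
 [329. 267. 266. 267. 267. 267. 267. 267. 267.]
 [330. 269. 268. 267. 267. 268. 269. 267. 269.]
 [335. 269. 268. 269. 269. 269. 268. 268. 270.]
 [336. 271. 268. 269. 269. 270. 268. 269. 269.]
 [336. 272. 269. 269. 268. 269. 269. 269. 270.]]
flange [574.07524427 173.78562353  71.        ]
[[571.16407746 303.34889961  66.        ]
 [621.22528255 141.75966322  66.        ]
 [550.77607926 119.28672972  66.        ]
 [500.43460923 281.22971183  66.        ]] [560.90001213 211.4062511   66.        ] [169.16620695  73.94675776 169.58712527  74.10746349]
0.3009093081260509
```

View pics/c7.png

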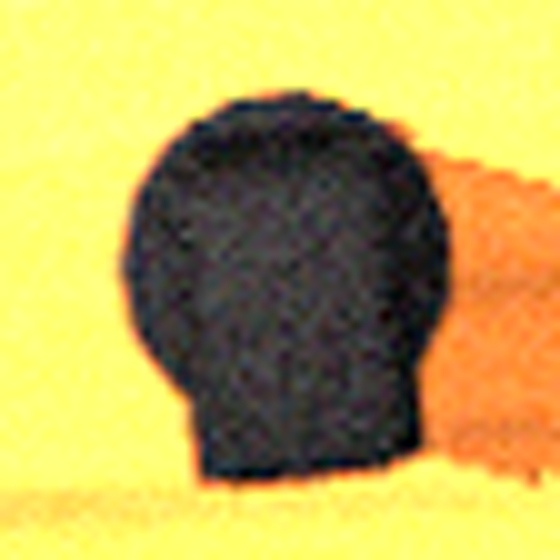

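```bash
cat >> h.py <<'E'
def cloud(d,u0,u1,v0,v1):
    v,u=np.mgrid[v0:v1,u0:u1]; z=d["range_z"][v0:v1,u0:u1].astype(float)
    k=np.linalg.inv(d["camera_matrix"])@np.stack([u.ravel(),v.ravel(),np.ones(u.size)])*z.ravel()
    T=np.linalg.inv(d["camera_from_world"]); p=(T[:3,:3]@k).T+T[:3,3]; return p.reshape(z.shape+(3,)),z>0
E
python3 - <<'E'
from h import *
d=load("b_wrist.npz"); p,ok=cloud(d,225,300,95,165)
m=ok&(p[...,2]>115)&(p[...,2]<145); q=p[m]; print(len(q),np.median(q[:,2]))
r=cv2.minAreaRect(q[:,:2].astype(np.float32)); print(r, q[:,:2].mean(0))
# image plane at z=133 of the mask, yaw
mm=m.astype(np.uint8); c,_=cv2.findContours(mm,0,1); c=max(c,key=cv2.contourArea)[:,0]+[225,95]
w=np.array([world(d,*x,z=133)[:2] for x in c]); print(cv2.minAreaRect(w.astype(np.float32)))
mo=cv2.fitLine; C=np.cov(q[:,:2].T); e,v=np.linalg.eigh(C); print(np.sqrt(e*12), np.arctan(v[1,1]/v[0,1]))
m2=ok&(p[...,2]>62)&(p[...,2]<76);print("flange/rack z",np.median(p[m2][:,2]))
E
```

```text
786 132.43478505259802
((572.7199096679688, 173.41929626464844), (30.145938873291016, 22.110219955444336), 22.8713321685791) [573.44832474 173.87601159]
((573.2527465820312, 173.76678466796875), (30.17392921447754, 21.561128616333008), 23.057004928588867)
[21.67939403 30.00076065] 0.3965855015157166
flange/rack z 65.97835394964477
```

Request:
apply_moves(
  plan=[-1, -0.002, -0.025, 0, 0, -1, -0.006, -0.065, -0.005, 0, -1, -0.01, -0.105, -0.015, 0, -1, -0.014, -0.143, -0.025, 0, -1, -0.018, -0.181, -0.035, 0, -1, -0.022, -0.219, -0.045, 0, -1, -0.026, -0.257, -0.055, 0, -1, -0.03, -0.295, -0.065, 0],
)

```text
clock: 2.2
position: [494.5, -130.4, 196.3]
ee_rot: [0.99, 0.144, 0.0, -0.0]
contact_force: [0.9, -0.0, -0.3]
gripper_width: 85.3
```

Request:
apply_moves(
  plan=[-1, -0.003, -0.03, -0.01, 0, -1, -0.005, -0.055, -0.02, 0, -1, -0.007, -0.075, -0.03, 0, -1, -0.008, -0.084, -0.04, 0, -1, -0.008, -0.084, -0.04, 0, -1, -0.008, -0.084, -0.04, 0],
)

```text
clock: 2.7
position: [486.9, -213.3, 155.9]
ee_rot: [0.99, 0.143, -0.001, -0.0]
contact_force: [0.1, 0.8, 0.5]
gripper_width: 85.4
```

Run:
```python
from h import *
d,s=shot("wrist","d_wrist"); print(s["clock"],s["position"],s["joints"],s["ee_rot"],s["contact_force"])
u,v=proj(d,(559,-193,78)); print(u,v)
crop(d,int(u)-50,max(0,int(v)-50),100,100,6,"pics/c8.png"); print(int(u)-50,max(0,int(v)-50))
```

```text
2.7 [ 486.85850672 -213.30909692  155.91343648] [-1.07641862e-01  2.97304473e-01 -3.28555008e-01 -1.27137652e-04
 -9.46169042e-01  1.96568763e+00] [ 9.89708823e-01  1.43094593e-01 -5.83936561e-04 -2.03105491e-04] [0.12235836 0.78020704 0.53152592]
259.9202694179057 102.00382652215856
209 52
```

View pics/d_wrist.png

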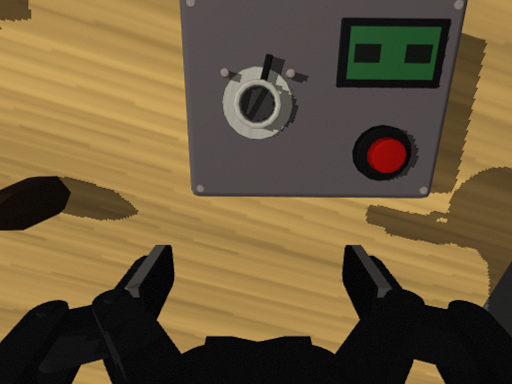

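View pics/c8.png

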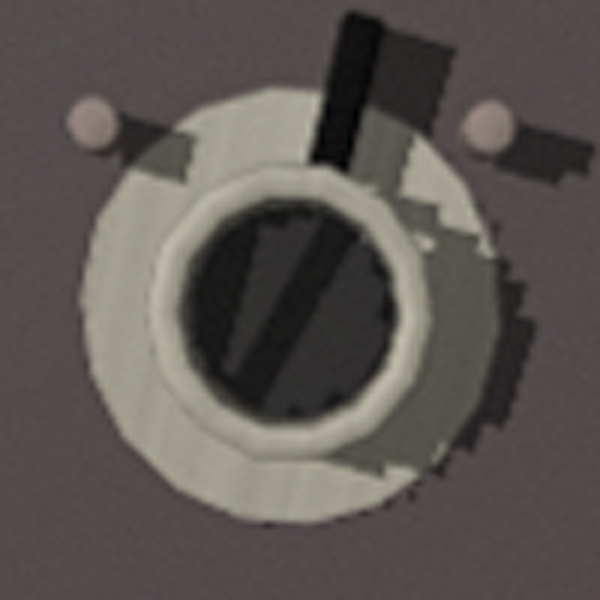

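Run:
```python
from h import *
d=load("d_wrist.npz"); c=d["color"][77:130,234:287].astype(float); c=np.clip(c*3.5,0,255).astype(np.uint8)
cv2.imwrite("pics/c9.png",cv2.resize(cv2.cvtColor(c,cv2.COLOR_RGB2BGR),None,fx=11,fy=11,interpolation=cv2.INTER_CUBIC))
```

```text
(no output)
```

View pics/c9.png

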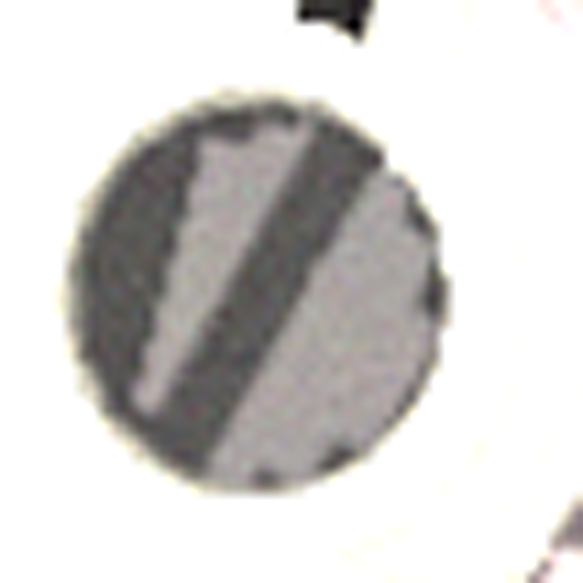

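```bash
python3 - <<'E'
from h import *
d=load("d_wrist.npz"); t=load("a_top.npz")
C=lambda x,y:(234+x/11-.45,77+y/11-.45)
W=lambda x,y,z=78:world(d,*C(x,y),z=z)
L=[W(308,125),W(155,410)];R=[W(385,165),W(215,470)]
for a,b in(L,R):
    e=a-b;print(np.arctan2(e[1],e[0]),a,b)
m0=(L[0]+R[0])/2;m1=(L[1]+R[1])/2;e=m0-m1;e/=np.linalg.norm(e);n=np.array([-e[1],e[0],0]);print("slot yaw",np.arctan2(e[1],e[0]),"width",n@(L[0]-R[0]),n@(L[1]-R[1]))
for z in(78,84):
  c=W(258,295,z);print(z,c,"off line",n@(c-m0),"radius",187/11*1)
# hub outer rim circle in c8: center (290,312) r~138 ; flange (dial) center (290,305)
D=lambda x,y,z:world(d,209+x/6-.42,52+y/6-.42,z=z)
print("hub rim",D(291,313,84),"pointer",D(363,15,75),D(330,165,75))
a=D(363,15,75);c=W(258,295,84);print("ptr dir",np.arctan2(*(a-D(330,165,75))[1::-1]))
# timer yaw from corners screws: pixels
p,ok=cloud(d,225,295,70,140); print("z",np.percentile(p[ok][:,2],[10,50,95]))
print("head z", [round(float(np.median(p[27:40,28:42][...,2])),1)])
E
python3 - <<'E'
import sys;sys.path.insert(0,'.')
E
```

```text
-0.22881165611048 [ 568.51242854 -191.38839317   78.        ] [ 548.56361648 -186.74250999   78.        ]
-0.23816205468231053 [ 567.57879879 -196.88456559   78.        ] [ 545.96865197 -191.63827968   78.        ]
slot yaw -0.23367893935925982 width 5.56298191707384 5.363592895116233
78 [ 557.50213375 -191.24652651   78.        ] off line 0.369979647708478 radius 17.0
84 [ 557.5758216  -191.24651612   84.        ] off line 0.38705276203733185 radius 17.0
hub rim [ 557.3464734  -191.36908438   84.        ] pointer [ 591.4399276  -190.06860771   75.        ] [ 574.7395911  -191.08077576   75.        ]
ptr dir 0.06053359725977586
z [69.8853663  71.9660633  84.02210355]
head z [75.2]
```

Request:
apply_moves(
  plan=[-1, 0.005, 0.025, 0.015, 6.6, -1, 0.013, 0.063, 0.03, 6.6, -1, 0.021, 0.101, 0.03, 6.6, -1, 0.029, 0.139, 0.03, 6.6, -1, 0.037, 0.177, 0.03, 6.6, -1, 0.045, 0.215, 0.03, 6.6, -1, 0.053, 0.253, 0.03, 6.6, -1, 0.061, 0.291, 0.03, 6.6],
)

```text
clock: 3.42
position: [547.9, 80.6, 187.8]
ee_rot: [0.98, 0.201, 0.001, -0.0]
contact_force: [1.5, 0.2, 0.1]
gripper_width: 85.1
```

Request:
apply_moves(
  plan=[-1, 0.009, 0.036, 0, 0, -1, 0.017, 0.068, 0, 0, -1, 0.023, 0.09, -0.01, 0, -1, 0.0252, 0.097, -0.02, 0, -1, 0.0252, 0.097, -0.03, 0, -1, 0.0252, 0.097, -0.03, 0],
)

```text
clock: 3.92
position: [571.0, 173.9, 153.9]
ee_rot: [0.98, 0.2, -0.003, 0.0]
contact_force: [-0.5, -0.8, -0.4]
gripper_width: 85.3
```

Run:
```python
from h import *
d,s=shot("wrist","e_wrist"); print(s["clock"],s["position"],s["joints"],s["ee_rot"],s["contact_force"])
print(np.degrees(2*np.arctan2(s["ee_rot"][1],s["ee_rot"][0])))
```

```text
3.9167 [571.02047376 173.93131215 153.90663184] [ 5.66173542e-01  4.04061147e-01 -1.67725184e-01 -1.16168520e-03
 -1.00399418e+00  1.40812252e+00] [ 9.79776964e-01  2.00076611e-01 -2.50279811e-03  4.31102220e-04] [-0.53806495 -0.81466983 -0.37728909]
23.08295365444536
```

View pics/e_wrist.png

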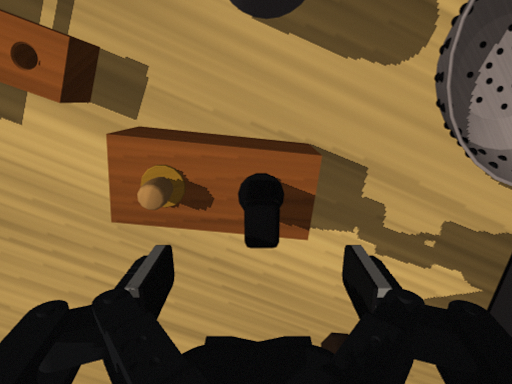

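Run:
```python
from h import *
from bench import arm
print(arm.read_state()["position"])
d=load("e_wrist.npz"); p,ok=cloud(d,230,300,165,252)
m=ok&(p[...,2]>126)&(p[...,2]<140); q=p[m]; print(len(q),np.median(q[:,2]))
print(cv2.minAreaRect(q[:,:2].astype(np.float32)), q[:,:2].mean(0))
```

```text
[571.66775353 173.24614984 155.0837544 ]
1567 132.5139299308273
((573.2742919921875, 173.69520568847656), (29.837451934814453, 21.85730743408203), 23.854921340942383) [574.86102612 174.3425285 ]
```

Request:
apply_moves(
  plan=[-1, 0, 0, -0.03, 0, -1, 0, 0, -0.055, 0, -1, 0, 0, -0.07, 0, -1, 0, 0, -0.072, 0, -1, 0, 0, -0.072, 0, -1, 0, 0, -0.072, 0],
)

```text
clock: 4.47
position: [574.1, 173.5, 85.9]
ee_rot: [0.98, 0.199, 0.001, -0.0]
contact_force: [0.5, 1.0, 0.5]
gripper_width: 85.4
```

Request:
apply_moves(
  plan=[0.1, 0, 0, 0, 0, 0.3, 0, 0, 0, 0, 1, 0, 0, 0, 0, 1, 0, 0, 0, 0, 1, 0, 0, 0, 0, 1, 0, 0, 0, 0, 1, 0, 0, 0, 0, 1, 0, 0, 0, 0],
)

```text
clock: 5.13
position: [573.5, 174.0, 84.8]
ee_rot: [0.98, 0.2, 0.0, -0.0]
contact_force: [-0.1, 0.5, 3.5]
gripper_width: 21.4
```

Run:
```python
from bench import arm
s=arm.read_state();print({k:s[k].round(4) if hasattr(s[k],'round') else s[k] for k in s if k not in('joint_efforts','joint_vel')})
```

```text
{'clock': 5.1333, 'joints': array([ 5.6460e-01,  4.8030e-01, -2.4270e-01,  3.0000e-04, -8.4690e-01,
        1.4079e+00]), 'position': array([573.5056, 174.0189,  84.8346]), 'ee_rot': array([ 9.799e-01,  1.996e-01,  5.000e-04, -0.000e+00]), 'contact_force': array([-0.117 ,  0.5441,  3.4731]), 'wrist_torque': array([-0.0079,  0.165 ,  0.045 ]), 'gripper_width': 21.430934565120697}
```

Request:
apply_moves(
  plan=[1, 0, 0, 0.01, 0, 1, 0, 0, 0.03, 0, 1, 0, 0, 0.055, 0, 1, 0, 0, 0.085, 0, 1, 0, 0, 0.112, 0, 1, 0, 0, 0.115, 0, 1, 0, 0, 0.115, 0, 1, 0, 0, 0.115, 0],
)

```text
clock: 5.8
position: [572.2, 173.6, 198.5]
ee_rot: [0.98, 0.199, -0.001, -0.0]
contact_force: [-0.7, 0.6, -1.8]
gripper_width: 21.5
```

Run:
```python
from h import *
d,s=shot("wrist","f_wrist"); print(s["clock"],s["position"],s["ee_rot"],s["contact_force"],s["wrist_torque"],s["gripper_width"])
```

```text
5.8 [572.21939021 173.62462222 198.49907296] [ 9.79945016e-01  1.99265617e-01 -9.73447000e-04 -1.80343521e-04] [-0.68963544  0.56776128 -1.82579659] [-0.0494217   0.05216084 -0.03398275] 21.475238087221392
```

View pics/f_wrist.png

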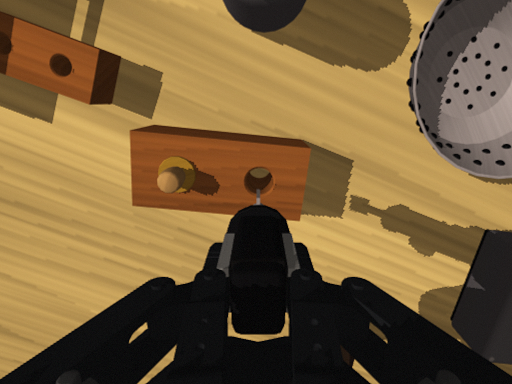

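Run:
```python
from h import *
d=load("f_wrist.npz"); c=d["color"][155:215,225:295].astype(float); c=np.clip(c*2,0,255).astype(np.uint8)
cv2.imwrite("pics/c10.png",cv2.resize(cv2.cvtColor(c,cv2.COLOR_RGB2BGR),None,fx=11,fy=11,interpolation=cv2.INTER_CUBIC))
M=np.linalg.inv(d["mount"]);K=d["camera_matrix"]
for p in((0,0,78),(10,0,78),(-10,0,78),(10,0,56)):
    q=K@(M[:3,:3]@np.array(p)+M[:3,3]);q=q[:2]/q[2];print(p,q,(q-[225,155]+.45)*11)
print(world(d,259,181,z=66))
```

```text
(0, 0, 78) [258.65199919 200.2597291 ] [375.12199114 502.8070201 ]
(10, 0, 78) [258.65004996 188.28990277] [375.10054952 371.13893047]
(-10, 0, 78) [258.65389865 211.92387211] [375.14288519 631.11259318]
(10, 0, 56) [258.72260049 197.14537408] [375.89860538 468.54911492]
[573.05902575 173.57753443  66.        ]
```

View pics/c10.png

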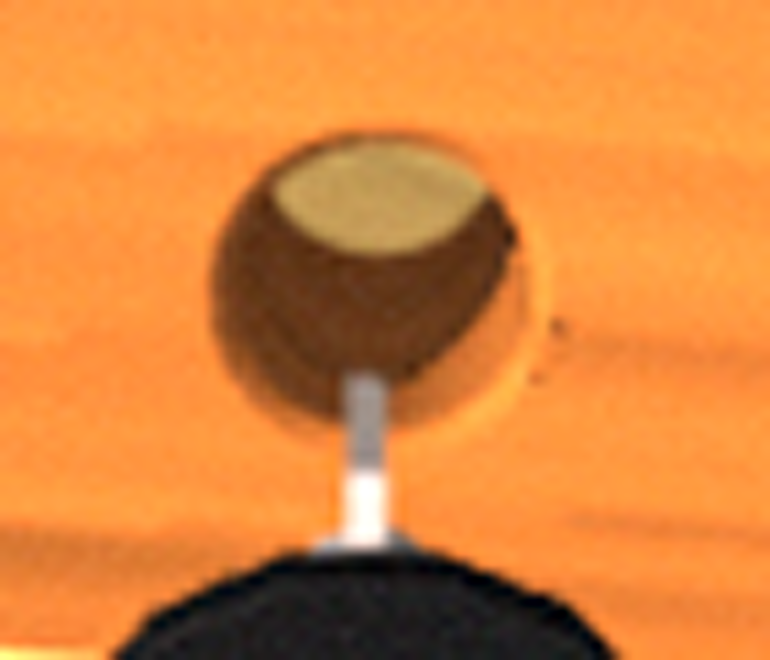

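Request:
apply_moves(
  plan=[1, -0.001, -0.025, 0, -5, 1, -0.003, -0.063, 0, -11, 1, -0.005, -0.101, 0, -17, 1, -0.007, -0.14, 0, -23, 1, -0.008, -0.18, 0, -29, 1, -0.009, -0.22, 0, -36.4, 1, -0.011, -0.26, 0, -36.4, 1, -0.013, -0.295, 0, -36.4],
)

```text
clock: 6.52
position: [558.6, -123.3, 197.3]
ee_rot: [0.993, -0.117, -0.002, 0.0]
contact_force: [0.8, 0.6, -1.8]
gripper_width: 21.3
```

Request:
apply_moves(
  plan=[1, -0.001, -0.03, 0, 0, 1, -0.002, -0.055, -0.003, 0, 1, -0.003, -0.066, -0.008, 0, 1, -0.003, -0.071, -0.01, 0, 1, -0.003, -0.071, -0.01, 0, 1, -0.003, -0.071, -0.01, 0, 1, -0.003, -0.071, -0.01, 0, 1, -0.003, -0.071, -0.01, 0],
)

```text
clock: 7.18
position: [557.5, -190.9, 189.5]
ee_rot: [0.993, -0.116, 0.0, -0.0]
contact_force: [0.8, 0.4, -2.2]
gripper_width: 21.7
```

Run:
```python
from h import *
d,s=shot("wrist","g_wrist"); print(s["clock"],s["position"],s["ee_rot"],s["contact_force"],s["wrist_torque"],s["gripper_width"],np.degrees(2*np.arctan2(s["ee_rot"][1],s["ee_rot"][0])))
c=d["color"][150:220,220:298].astype(float); c=np.clip(c*2.5,0,255).astype(np.uint8)
cv2.imwrite("pics/c11.png",cv2.resize(cv2.cvtColor(c,cv2.COLOR_RGB2BGR),None,fx=10,fy=8.5,interpolation=cv2.INTER_CUBIC))
```

```text
7.1833 [ 557.4852566  -190.94834243  189.50296918] [ 9.93294969e-01 -1.15607442e-01  1.51820307e-04 -4.02163607e-05] [ 0.78370805  0.39876035 -2.19418872] [-0.00614645  0.02027187 -0.02247662] 21.748645513065348 -13.277325392264824
```

View pics/g_wrist.png

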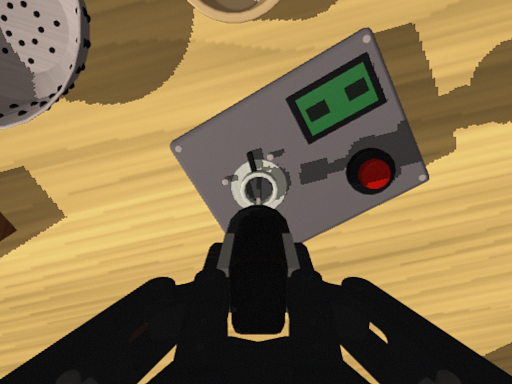

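View pics/c11.png

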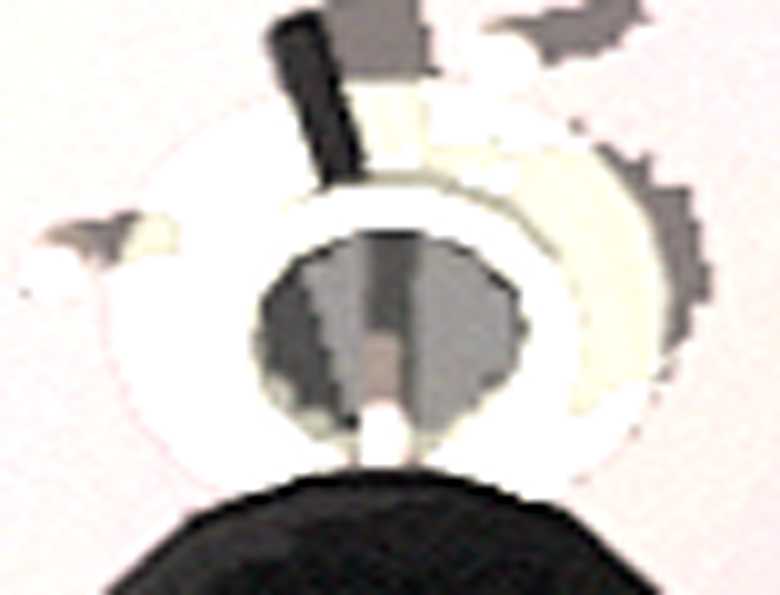

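Request:
apply_moves(
  plan=[1, 0, 0, -0.003, 0, 1, 0, 0, -0.006, 0, 1, 0, 0, -0.009, 0, 1, 0, 0, -0.009, 0, 1, 0, 0, -0.009, 0],
)

```text
clock: 7.65
position: [557.0, -192.1, 179.9]
ee_rot: [0.993, -0.116, -0.0, 0.0]
contact_force: [-0.0, 0.1, -1.3]
gripper_width: 21.4
```

```bash
cat > look.py <<'E'
import sys
from h import *
n=sys.argv[1]
d,s=shot("wrist",n); print(s["clock"],s["position"].round(2),s["contact_force"].round(2),s["wrist_torque"].round(3),s["gripper_width"].round(2),"yaw",np.degrees(2*np.arctan2(s["ee_rot"][1],s["ee_rot"][0])).round(2))
c=d["color"][150:220,220:298].astype(float); c=np.clip(c*2.5,0,255).astype(np.uint8)
cv2.imwrite(f"pics/{n}_c.png",cv2.resize(cv2.cvtColor(c,cv2.COLOR_RGB2BGR),None,fx=10,fy=8.5,interpolation=cv2.INTER_CUBIC))
E
python3 look.py i_wrist
```

```text
Traceback (most recent call last):
  File "look.py", line 4, in <module>
    d,s=shot("wrist",n); print(s["clock"],s["position"].round(2),s["contact_force"].round(2),s["wrist_torque"].round(3),s["gripper_width"].round(2),"yaw",np.degrees(2*np.arctan2(s["ee_rot"][1],s["ee_rot"][0])).round(2))
                                                                                                                        ^^^^^^^^^^^^^^^^^^^^^^^^
AttributeError: 'float' object has no attribute 'round'
```

```bash
sed -i 's/s\["gripper_width"\].round(2)/round(s["gripper_width"],2)/; s/\.round(2))$/)/' look.py; python3 look.py j_wrist
```

```text
7.7 [ 557.12 -192.19  180.19] [-0.17  1.   -1.1 ] [-0.005  0.006 -0.039] 21.24 yaw -13.382770748512538
```

View pics/j_wrist_c.png

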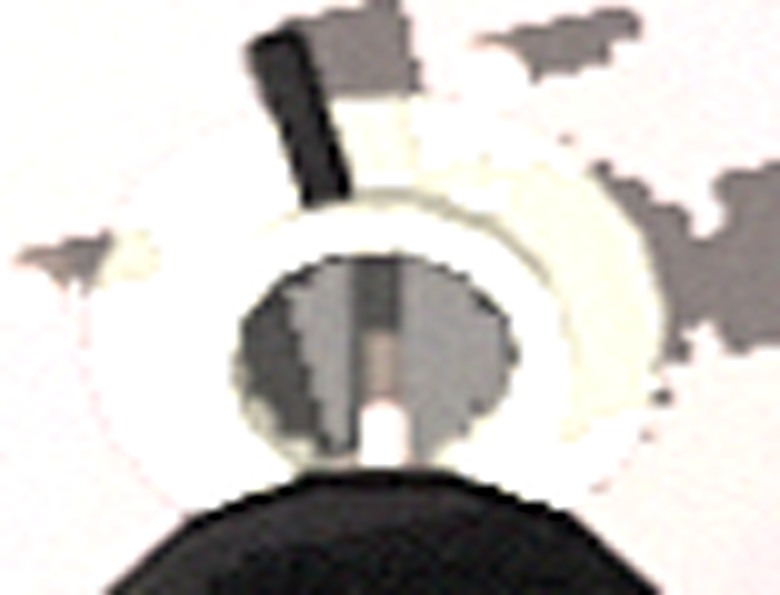

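Request:
apply_moves(
  plan=[1, 0, 0.0002, -0.005, 0, 1, 0, 0.0002, -0.01, 0, 1, 0, 0.0002, -0.014, 0, 1, 0, 0.0002, -0.017, 0, 1, 0, 0.0002, -0.018, 0, 1, 0, 0.0002, -0.018, 0],
)

```text
clock: 8.25
position: [556.9, -192.0, 161.8]
ee_rot: [0.993, -0.117, -0.0, 0.0]
contact_force: [-0.7, -0.8, -2.1]
gripper_width: 21.6
```

Request:
apply_moves(
  plan=[1, 0, 0, -0.001, 0, 1, 0, 0, -0.002, 0, 1, 0, 0, -0.003, 0, 1, 0, 0, -0.003, 0],
)

```text
clock: 8.58
position: [557.1, -191.9, 159.2]
ee_rot: [0.993, -0.117, -0.0, -0.0]
contact_force: [-0.6, 0.8, -1.5]
gripper_width: 21.1
```

Request:
apply_moves(
  plan=[1, 0, 0, -0.001, 0, 1, 0, 0, -0.001, 0],
)

```text
clock: 8.75
position: [557.1, -191.9, 158.2]
ee_rot: [0.993, -0.117, -0.0, -0.0]
contact_force: [0.2, 0.1, -1.4]
gripper_width: 21.5
```

Request:
apply_moves(
  plan=[1, 0, 0, -0.0007, 0, 1, 0, 0, -0.0014, 0, 1, 0, 0, -0.002, 0, 1, 0, 0, -0.002, 0],
)

```text
clock: 9.08
position: [557.1, -191.9, 156.1]
ee_rot: [0.993, -0.117, -0.0, -0.0]
contact_force: [0.1, -0.1, -0.7]
gripper_width: 21.5
```

Request:
apply_moves(
  plan=[1, 0, 0, -0.0005, 0, 1, 0, 0, -0.001, 0, 1, 0, 0, -0.001, 0],
)

```text
clock: 9.33
position: [557.1, -192.0, 155.2]
ee_rot: [0.993, -0.117, -0.0, -0.0]
contact_force: [-0.7, 0.4, -1.5]
gripper_width: 21.3
```

Request:
apply_moves(
  plan=[1, 0, 0, -0.0007, 0, 1, 0, 0, -0.0014, 0, 1, 0, 0, -0.002, 0, 1, 0, 0, -0.002, 0],
)

```text
clock: 9.67
position: [557.1, -191.9, 153.1]
ee_rot: [0.993, -0.117, -0.0, -0.0]
contact_force: [-0.8, 0.2, -1.4]
gripper_width: 21.4
```

Request:
apply_moves(
  plan=[1, 0, 0, -0.0005, 0, 1, 0, 0, -0.001, 0, 1, 0, 0, -0.001, 0],
)

```text
clock: 9.92
position: [557.1, -192.0, 152.2]
ee_rot: [0.993, -0.117, -0.0, -0.0]
contact_force: [0.1, -0.3, -0.7]
gripper_width: 21.2
```

Request:
apply_moves(
  plan=[1, 0, 0, -0.0005, 0, 1, 0, 0, -0.001, 0, 1, 0, 0, -0.001, 0],
)

```text
clock: 10.17
position: [557.1, -191.9, 151.2]
ee_rot: [0.993, -0.117, -0.0, -0.0]
contact_force: [0.2, 0.4, -1.5]
gripper_width: 21.3
```

Request:
apply_moves(
  plan=[1, 0, 0, -0.0004, 0, 1, 0, 0, -0.0004, 0],
)

```text
clock: 10.33
position: [557.2, -191.9, 150.9]
ee_rot: [0.993, -0.117, -0.0, -0.0]
contact_force: [0.2, -0.3, -0.3]
gripper_width: 20.9
```

Request:
apply_moves(
  plan=[1, 0, 0, -0.0004, 0, 1, 0, 0, -0.0004, 0],
)

```text
clock: 10.5
position: [557.2, -192.0, 150.8]
ee_rot: [0.993, -0.116, 0.0, 0.0]
contact_force: [-0.3, 0.1, -0.1]
gripper_width: 21.4
```

```bash
python3 look.py k_wrist
```

```text
10.5 [ 557.2  -191.99  150.79] [-0.25  0.13 -0.1 ] [ 0.027  0.129 -0.005] 21.35 yaw -13.378407486038201
```

View pics/k_wrist_c.png

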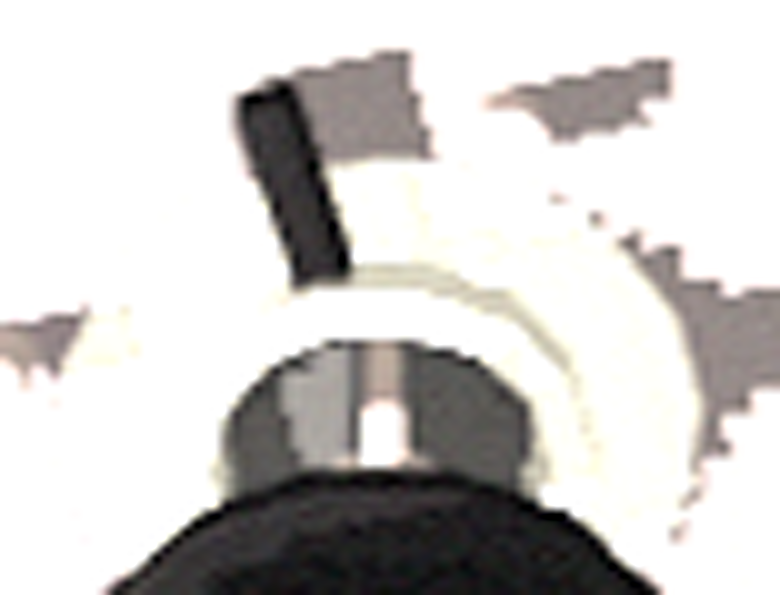

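Request:
apply_moves(
  plan=[1, 0, 0, 0, -3, 1, 0, 0, 0, -6, 1, 0, 0, 0, -9, 1, 0, 0, 0, -12, 1, 0, 0, 0, -12, 1, 0, 0, 0, -12],
)

```text
clock: 11.05
position: [557.5, -191.8, 150.8]
ee_rot: [0.976, -0.219, 0.0, -0.0]
contact_force: [1.2, 1.0, 0.4]
gripper_width: 21.5
```

```bash
python3 look.py l_wrist
```

```text
11.05 [ 557.48 -191.85  150.78] [1.19 1.01 0.38] [ 0.347 -0.041  0.035] 21.46 yaw -25.30401665115856
```

View pics/l_wrist_c.png

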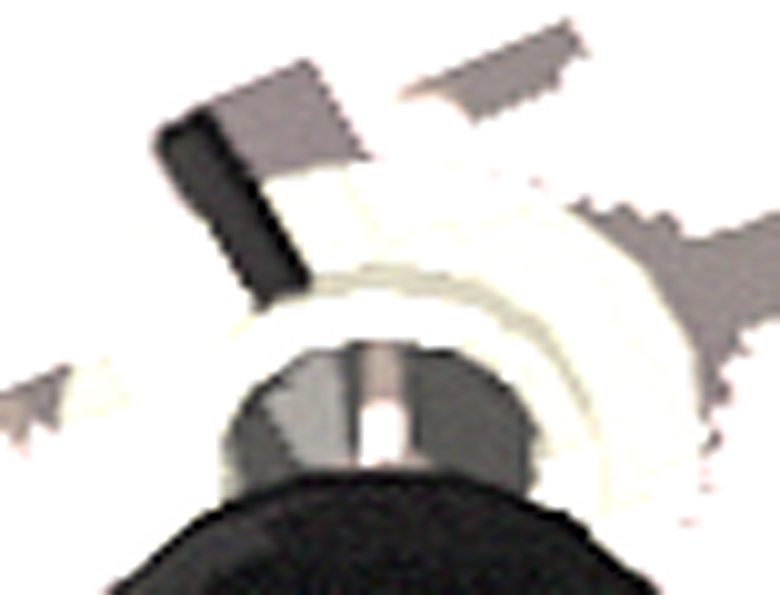

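Request:
apply_moves(
  plan=[1, 0, 0, 0, -3, 1, 0, 0, 0, -6, 1, 0, 0, 0, -9, 1, 0, 0, 0, -12, 1, 0, 0, 0, -14, 1, 0, 0, 0, -14],
)

```text
clock: 11.6
position: [557.5, -191.8, 150.8]
ee_rot: [0.942, -0.337, 0.0, -0.0]
contact_force: [1.5, 1.4, 1.5]
gripper_width: 21.3
```

```bash
python3 look.py m_wrist
```

```text
11.6 [ 557.52 -191.83  150.79] [1.48 1.39 1.53] [ 0.523 -0.096 -0.021] 21.31 yaw -39.35815344112323
```

View pics/m_wrist_c.png

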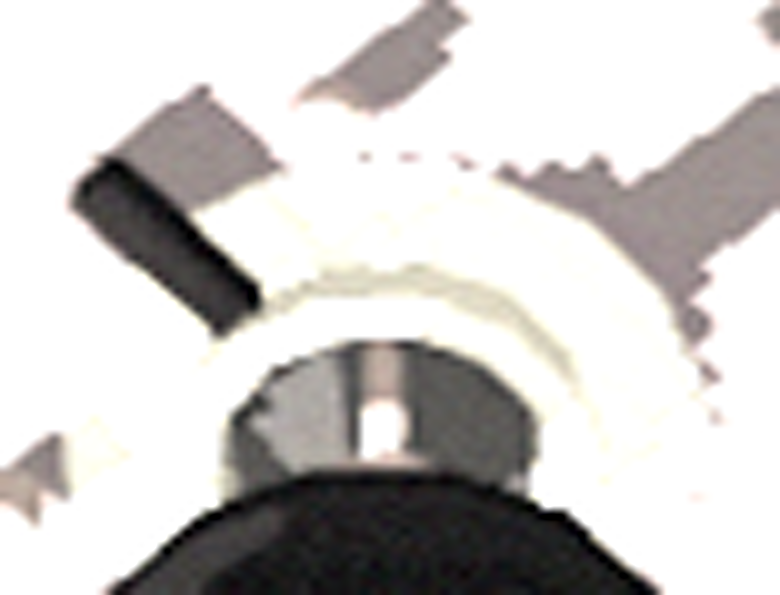

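Request:
apply_moves(
  plan=[1, 0, 0, 0, -3, 1, 0, 0, 0, -6, 1, 0, 0, 0, -9, 1, 0, 0, 0, -12, 1, 0, 0, 0, -12],
)

```text
clock: 12.07
position: [557.6, -191.8, 150.8]
ee_rot: [0.901, -0.433, 0.0, -0.0]
contact_force: [0.1, 2.2, 1.8]
gripper_width: 21.1
```

```bash
python3 look.py n_wrist
```

```text
12.0667 [ 557.55 -191.82  150.78] [0.12 2.21 1.8 ] [ 0.566 -0.125  0.002] 21.08 yaw -51.34434685800189
```

View pics/n_wrist_c.png

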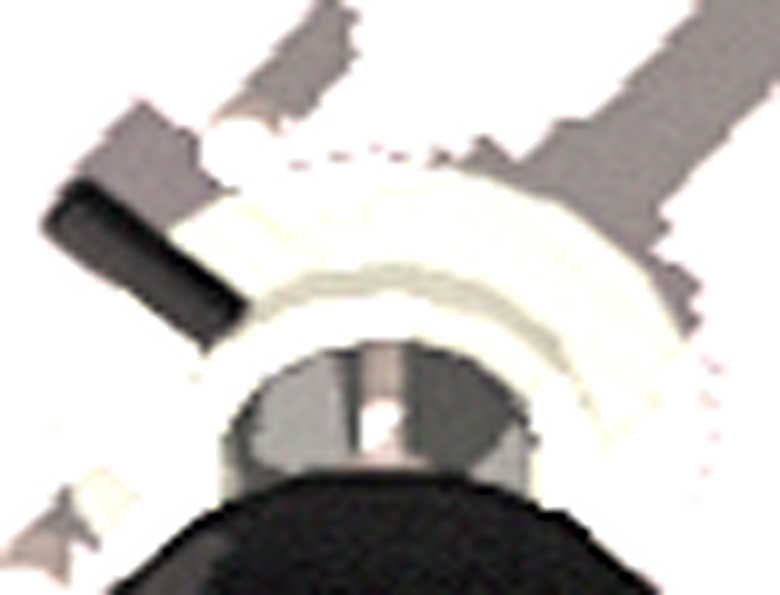

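Request:
apply_moves(
  plan=[1, 0, 0, 0.0002, -2.5, 1, 0, 0, 0.0002, -5, 1, 0, 0, 0.0002, -7, 1, 0, 0, 0.0002, -7],
)

```text
clock: 12.45
position: [557.5, -191.8, 150.8]
ee_rot: [0.873, -0.487, 0.0, -0.0]
contact_force: [0.2, 1.9, 0.3]
gripper_width: 21.1
```

```bash
python3 look.py o_wrist
```

```text
12.45 [ 557.53 -191.83  150.78] [0.18 1.88 0.28] [ 0.618 -0.413  0.014] 21.07 yaw -58.29995631278893
```

View pics/o_wrist_c.png

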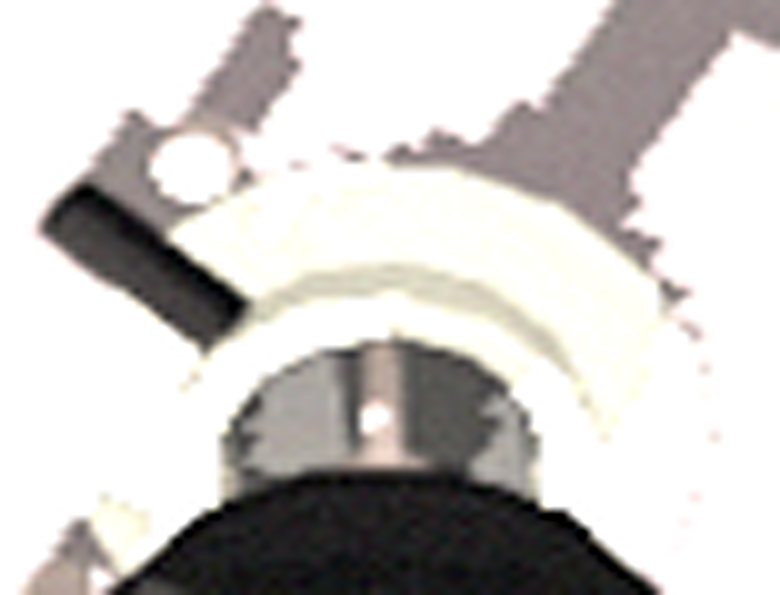

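Request:
apply_moves(
  plan=[1, 0, 0, 0, -2, 1, 0, 0, 0, -4, 1, 0, 0, 0, -4],
)

```text
clock: 12.75
position: [557.5, -191.9, 150.8]
ee_rot: [0.856, -0.517, 0.0, -0.0]
contact_force: [0.9, 2.4, 0.4]
gripper_width: 21.4
```

```bash
python3 look.py p_wrist
```

```text
12.75 [ 557.54 -191.86  150.81] [0.9  2.39 0.36] [ 0.74  -0.531 -0.012] 21.44 yaw -62.30331757039064
```

View pics/p_wrist_c.png

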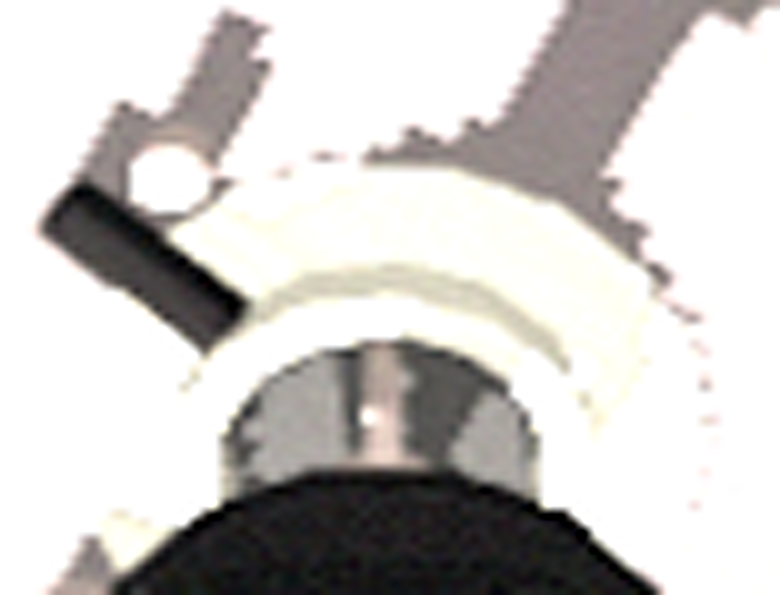

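Request:
apply_moves(
  plan=[1, 0, 0, 0, -1.5, 1, 0, 0, 0, -3, 1, 0, 0, 0, -3],
)

```text
clock: 13.05
position: [557.5, -191.9, 150.8]
ee_rot: [0.842, -0.54, 0.0, -0.0]
contact_force: [1.0, 3.1, 0.2]
gripper_width: 21.9
```

```bash
python3 look.py q_wrist
```

```text
13.05 [ 557.54 -191.86  150.79] [1.02 3.1  0.22] [ 0.752 -0.548  0.068] 21.9 yaw -65.3020722784337
```

View pics/q_wrist_c.png

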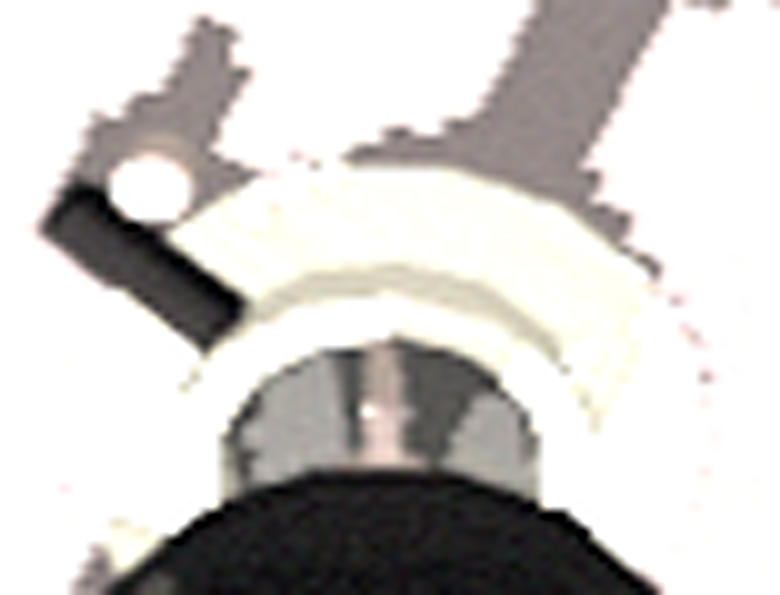

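Request:
apply_moves(
  plan=[1, 0, 0, 0, -1, 1, 0, 0, 0, -2, 1, 0, 0, 0, -2],
)

```text
clock: 13.35
position: [557.5, -191.9, 150.8]
ee_rot: [0.832, -0.555, 0.0, -0.0]
contact_force: [2.4, 1.9, 0.9]
gripper_width: 20.8
```

```bash
python3 look.py r_wrist
```

```text
13.35 [ 557.53 -191.87  150.81] [2.44 1.91 0.86] [ 0.946 -0.814  0.031] 20.84 yaw -67.39931821058153
```

View pics/r_wrist_c.png

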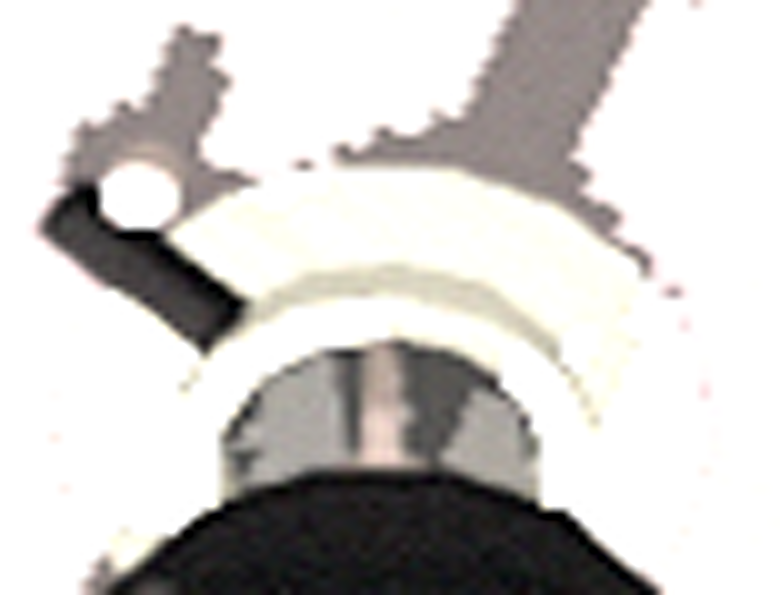

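Request:
apply_moves(
  plan=[1, 0, 0, 0, -0.8, 1, 0, 0, 0, -1.5, 1, 0, 0, 0, -1.5],
)

```text
clock: 13.65
position: [557.5, -191.9, 150.8]
ee_rot: [0.825, -0.566, 0.0, -0.0]
contact_force: [2.6, 2.3, 0.2]
gripper_width: 21.4
```

```bash
python3 look.py s_wrist
```

```text
13.65 [ 557.48 -191.91  150.81] [2.57 2.29 0.15] [ 1.005 -0.93   0.06 ] 21.39 yaw -68.90873101985459
```

View pics/s_wrist_c.png

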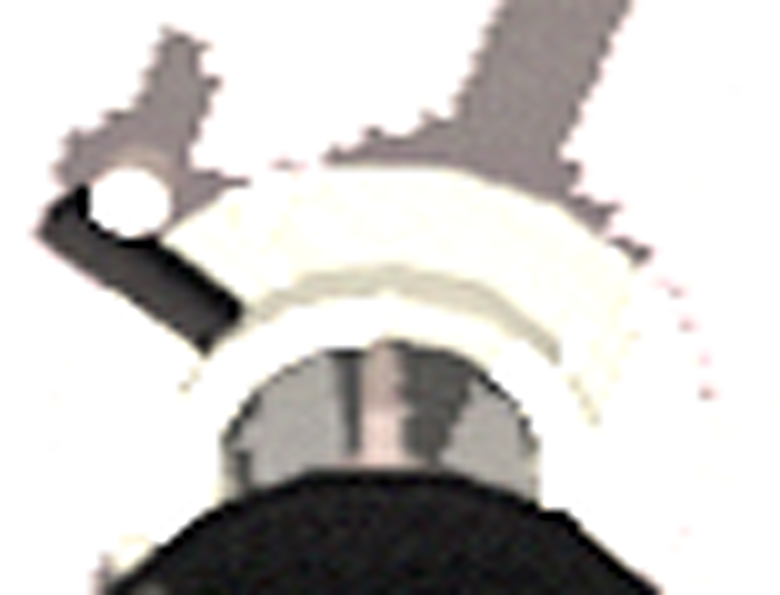

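Run:
```python
from h import *
def W(d,x,y,z): return world(d,220+x/10-.45,150+y/8.5-.44,z=z)
A=np.array([557.45,-191.4])
for n,tip,base in(("k_wrist",(265,95),(322,277)),("q_wrist",(65,210),(222,332)),("s_wrist",(60,212),(220,332))):
    d=load(n+".npz")
    for z in(74,77):
        t=W(d,*tip,z);b=W(d,*base,z);e=t-b;print(n,z,np.arctan2(e[1],e[0]).round(3),np.arctan2(*(t[:2]-A)[::-1]).round(3),np.linalg.norm(t[:2]-A))
d=load("s_wrist.npz");p,ok=cloud(d,222,240,160,195);print(p[5:30:2,4:14:3,2].round())
```

```text
k_wrist 74 0.011 0.026 33.1149216284093
k_wrist 77 0.011 0.018 33.668394101608015
q_wrist 74 -0.34 -0.316 32.723449424625244
q_wrist 77 -0.34 -0.34 32.99263211568067
s_wrist 74 -0.385 -0.37 32.862927123372636
s_wrist 77 -0.385 -0.394 33.12336135472638
[[70. 70. 70. 69.]
 [69. 71. 70. 70.]
 [71. 70. 78. 75.]
 [70. 79. 80. 79.]
 [76. 80. 80. 81.]
 [78. 81. 81. 81.]
 [78. 79. 82. 71.]
 [78. 79. 80. 75.]
 [69. 78. 79. 79.]
 [70. 79. 80. 78.]
 [69. 70. 79. 78.]
 [72. 72. 72. 80.]
 [70. 72. 71. 70.]]
```

Request:
apply_moves(
  plan=[1, 0, 0, 0, -0.8, 1, 0, 0, 0, -0.8, 1, 0, 0, 0, -0.8],
)

```text
clock: 13.95
position: [557.5, -191.9, 150.8]
ee_rot: [0.821, -0.571, 0.0, -0.0]
contact_force: [3.2, 2.7, 0.2]
gripper_width: 21.6
```

```bash
python3 look.py t_wrist
```

```text
13.95 [ 557.47 -191.92  150.81] [3.17 2.68 0.19] [ 1.099 -1.109  0.052] 21.61 yaw -69.67228038776604
```

View pics/t_wrist_c.png

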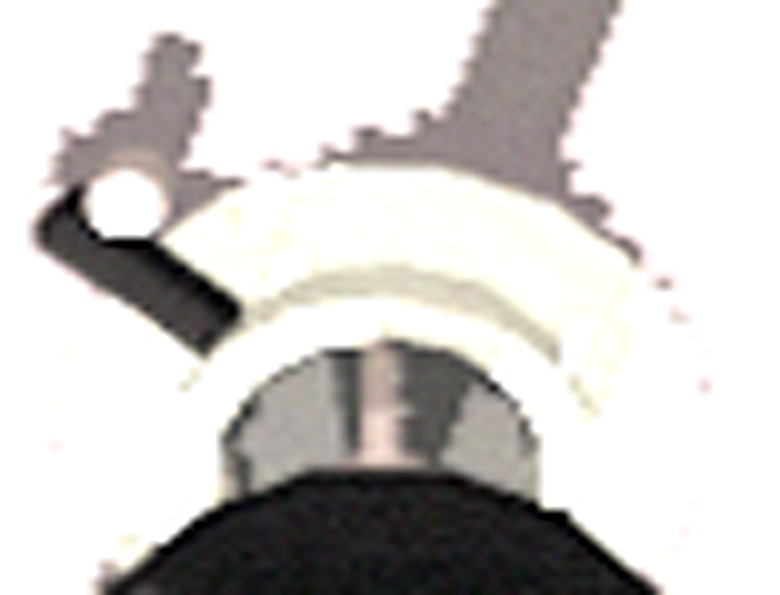

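Request:
apply_moves(
  plan=[1, 0, 0, 0, -1, 1, 0, 0, 0, -1, 1, 0, 0, 0, -1],
)

```text
clock: 14.25
position: [557.4, -191.9, 150.8]
ee_rot: [0.816, -0.578, 0.0, -0.0]
contact_force: [2.6, 3.1, 0.1]
gripper_width: 21.5
```

```bash
python3 look.py u_wrist
```

```text
14.25 [ 557.43 -191.9   150.78] [2.59 3.12 0.08] [ 1.181 -1.319  0.125] 21.45 yaw -70.67741313667408
```

View pics/u_wrist_c.png

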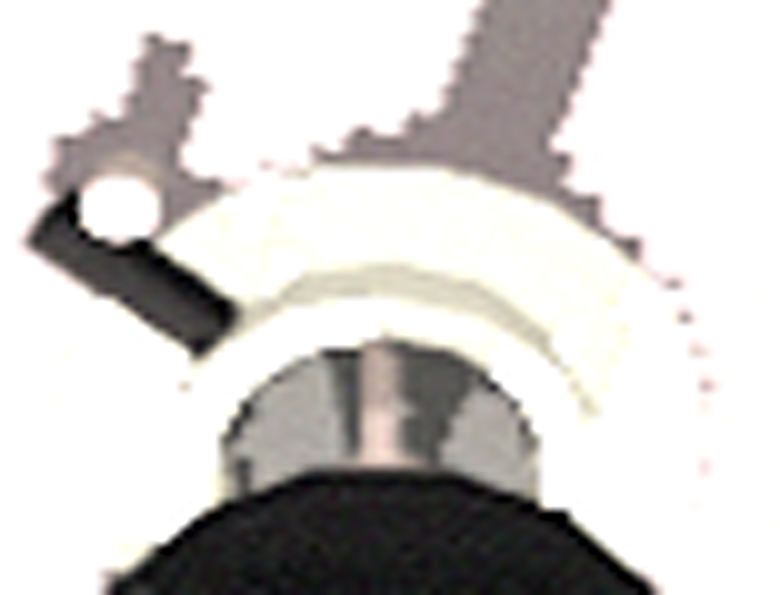

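Request:
apply_moves(
  plan=[1, 0, 0, 0, 1.5, 1, 0, 0, 0, 3, 1, 0, 0, 0, 4.5, 1, 0, 0, 0, 4.5],
)

```text
clock: 14.63
position: [557.1, -192.0, 150.8]
ee_rot: [0.838, -0.546, -0.0, 0.0]
contact_force: [2.5, 3.8, -0.1]
gripper_width: 21.5
```

```bash
python3 look.py v_wrist
```

```text
14.6333 [ 557.13 -192.01  150.8 ] [ 2.47  3.77 -0.06] [ 1.043 -1.104  0.029] 21.49 yaw -66.17634292661236
```

View pics/v_wrist_c.png

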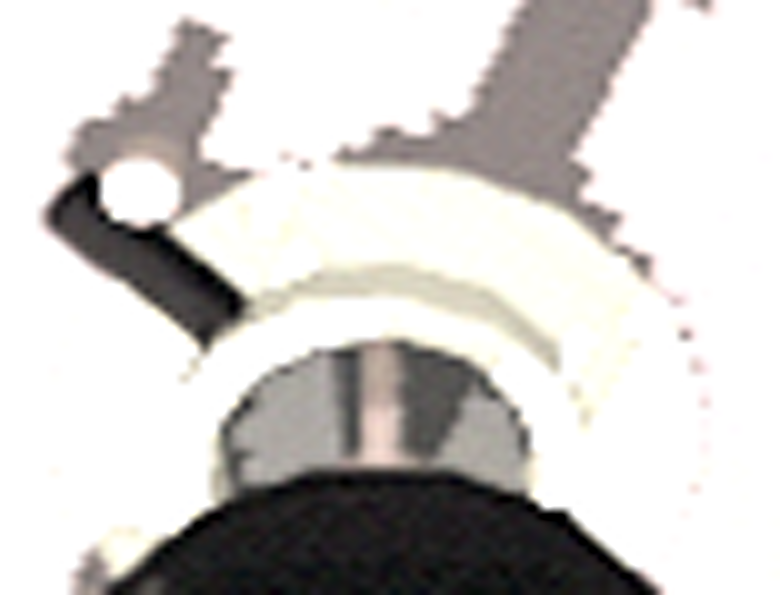

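Request:
apply_moves(
  plan=[1, 0.0003, 0.0004, 0, 0, 1, 0.0003, 0.0004, 0, 0],
)

```text
clock: 14.85
position: [557.2, -191.9, 150.8]
ee_rot: [0.838, -0.546, -0.0, 0.0]
contact_force: [2.2, 1.7, 0.3]
gripper_width: 21.5
```

```bash
python3 look.py w_wrist
```

```text
14.85 [ 557.2  -191.87  150.77] [2.21 1.67 0.28] [ 0.657 -0.823 -0.007] 21.47 yaw -66.21188598204111
```

Relieving. A bit more, then lift out.

Request:
apply_moves(
  plan=[1, 0.0005, 0.0005, 0, 0, 1, 0.0005, 0.0005, 0, 0, 1, 0.0005, 0.0005, 0, 0],
)

```text
clock: 15.15
position: [557.4, -191.6, 150.8]
ee_rot: [0.838, -0.546, -0.0, 0.001]
contact_force: [0.7, 0.8, 2.5]
gripper_width: 21.6
```

```bash
python3 look.py x_wrist
```

```text
15.15 [ 557.39 -191.57  150.76] [0.74 0.84 2.53] [-0.198 -0.265  0.1  ] 21.64 yaw -66.19224931558375
```

Request:
apply_moves(
  plan=[1, 0, 0, 0.001, 0, 1, 0, 0, 0.003, 0, 1, 0, 0, 0.006, 0, 1, 0, 0, 0.011, 0, 1, 0, 0, 0.021, 0, 1, 0, 0, 0.035, 0, 1, 0, 0, 0.045, 0, 1, 0, 0, 0.049, 0],
)

```text
clock: 15.87
position: [558.8, -191.4, 202.3]
ee_rot: [0.838, -0.546, 0.002, -0.001]
contact_force: [-0.8, 0.2, -1.5]
gripper_width: 21.6
```

```bash
python3 look.py y_wrist
```

```text
15.8667 [ 558.75 -191.37  202.33] [-0.82  0.22 -1.47] [ 0.027 -0.046 -0.017] 21.56 yaw -66.17012664536114
```

View pics/y_wrist_c.png

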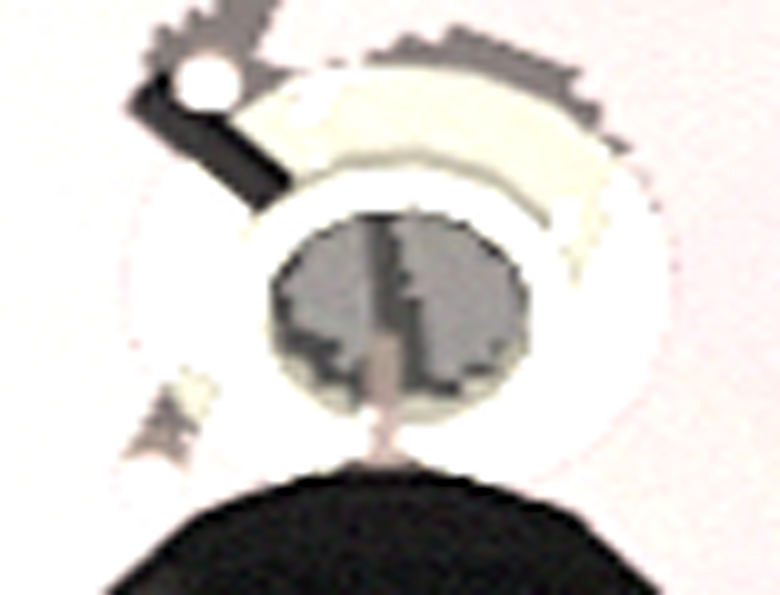

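View pics/y_wrist.png

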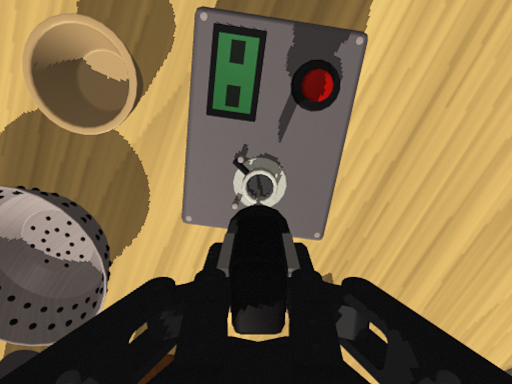

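Request:
apply_moves(
  plan=[1, 0.001, 0.015, 0.002, 6, 1, 0.002, 0.04, 0.004, 13, 1, 0.003, 0.07, 0.005, 20, 1, 0.004, 0.1, 0.005, 27, 1, 0.005, 0.13, 0.005, 34, 1, 0.007, 0.16, 0.005, 41, 1, 0.008, 0.19, 0.005, 48, 1, 0.009, 0.22, 0.005, 55],
)

```text
clock: 16.58
position: [566.3, 30.3, 204.4]
ee_rot: [0.996, -0.095, -0.001, 0.0]
contact_force: [0.7, -0.3, -1.1]
gripper_width: 21.1
```

Request:
apply_moves(
  plan=[1, 0.001, 0.03, 0, 7, 1, 0.002, 0.06, 0, 14, 1, 0.003, 0.09, 0, 21, 1, 0.004, 0.118, 0, 28, 1, 0.005, 0.138, 0, 34.2, 1, 0.0062, 0.1449, 0, 34.2, 1, 0.0062, 0.1449, -0.005, 34.2, 1, 0.0062, 0.1449, -0.005, 34.2],
)

```text
clock: 17.25
position: [572.2, 173.3, 198.2]
ee_rot: [0.98, 0.199, -0.002, 0.0]
contact_force: [0.6, -0.6, -2.2]
gripper_width: 21.3
```

Request:
apply_moves(
  plan=[1, 0, 0, -0.01, 0, 1, 0, 0, -0.015, 0, 1, 0, 0, -0.015, 0, 1, 0, 0, -0.015, 0],
)

```text
clock: 17.58
position: [572.9, 172.8, 184.0]
ee_rot: [0.98, 0.199, -0.001, 0.0]
contact_force: [-0.7, 0.6, -1.6]
gripper_width: 21.5
```

```bash
python3 look.py z_wrist
```

```text
17.5833 [572.9  172.75 184.  ] [-0.68  0.61 -1.62] [ 0.041 -0.013 -0.025] 21.49 yaw 22.931929756553288
```

View pics/z_wrist_c.png

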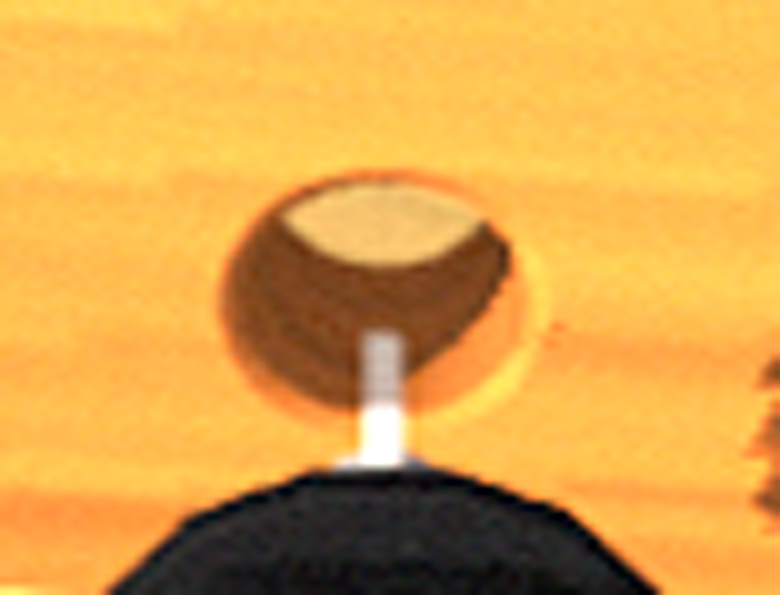

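Request:
apply_moves(
  plan=[1, 0, 0, -0.01, 0, 1, 0, 0, -0.02, 0, 1, 0, 0, -0.03, 0, 1, 0, 0, -0.037, 0, 1, 0, 0, -0.044, 0, 1, 0, 0, -0.05, 0, 1, 0, 0, -0.055, 0, 1, 0, 0, -0.055, 0],
)

```text
clock: 18.3
position: [572.5, 173.6, 128.3]
ee_rot: [0.98, 0.199, -0.001, 0.0]
contact_force: [0.0, 0.6, -0.6]
gripper_width: 21.6
```

Request:
apply_moves(
  plan=[1, 0, 0, -0.008, 0, 1, 0, 0, -0.018, 0, 1, 0, 0, -0.028, 0, 1, 0, 0, -0.035, 0, 1, 0, 0, -0.039, 0, 1, 0, 0, -0.042, 0, 1, 0, 0, -0.042, 0],
)

```text
clock: 18.88
position: [572.9, 173.6, 86.8]
ee_rot: [0.98, 0.2, -0.001, 0.0]
contact_force: [0.4, -0.0, -1.2]
gripper_width: 21.2
```

Request:
apply_moves(
  plan=[1, 0, 0, -0.001, 0, 1, 0, 0, -0.002, 0, 1, 0, 0, -0.002, 0],
)

```text
clock: 19.13
position: [573.3, 173.9, 85.9]
ee_rot: [0.98, 0.2, 0.0, -0.0]
contact_force: [-0.5, 0.6, -0.3]
gripper_width: 21.4
```

Request:
apply_moves(
  plan=[1, 0, 0, -0.0005, 0, 1, 0, 0, -0.001, 0, 1, 0, 0, -0.001, 0],
)

```text
clock: 19.38
position: [573.2, 173.9, 84.8]
ee_rot: [0.98, 0.2, 0.0, -0.0]
contact_force: [0.7, 0.6, -0.8]
gripper_width: 21.6
```

Request:
apply_moves(
  plan=[1, 0, 0, -0.0005, 0, 1, 0, 0, -0.0005, 0],
)

```text
clock: 19.55
position: [573.3, 173.9, 84.8]
ee_rot: [0.98, 0.2, 0.0, 0.0]
contact_force: [-1.4, -0.8, 2.5]
gripper_width: 21.4
```

Request:
apply_moves(
  plan=[1, 0, 0, -0.0004, 0, 1, 0, 0, -0.0004, 0],
)

```text
clock: 19.72
position: [573.2, 173.9, 84.8]
ee_rot: [0.98, 0.2, 0.0, 0.0]
contact_force: [-2.5, -0.5, 5.0]
gripper_width: 21.3
```

Resting on the rack. Let go and withdraw upward.

Request:
apply_moves(
  plan=[0.4, 0, 0, 0, 0, 0, 0, 0, 0, 0, -1, 0, 0, 0, 0, -1, 0, 0, 0, 0, -1, 0, 0, 0, 0, -1, 0, 0, 0, 0, -1, 0, 0, 0, 0, -1, 0, 0, 0, 0],
)

```text
clock: 20.38
position: [573.2, 173.8, 83.7]
ee_rot: [0.98, 0.2, -0.0, 0.0]
contact_force: [0.0, 0.3, 0.4]
gripper_width: 85.4
```

Request:
apply_moves(
  plan=[-1, 0, 0, 0.01, 0, -1, 0, 0, 0.03, 0, -1, 0, 0, 0.06, 0, -1, 0, 0, 0.1, 0, -1, 0, 0, 0.13, 0, -1, 0, 0, 0.13, 0],
)

```text
clock: 20.88
position: [577.0, 175.2, 222.9]
ee_rot: [0.98, 0.2, 0.008, -0.001]
contact_force: [0.9, -0.3, 0.4]
gripper_width: 85.2
```

Request:
apply_moves(
  plan=[-1, -0.01, -0.03, 0, 0, -1, -0.02, -0.065, 0, 0, -1, -0.03, -0.1, 0, 0, -1, -0.04, -0.135, 0, 0, -1, -0.05, -0.17, 0, 0, -1, -0.06, -0.205, 0, 0, -1, -0.07, -0.24, 0, 0, -1, -0.08, -0.275, 0, 0],
)

```text
clock: 21.55
position: [492.4, -102.7, 214.7]
ee_rot: [0.98, 0.2, 0.001, 0.0]
contact_force: [0.2, -0.6, 0.4]
gripper_width: 85.5
```

Request:
apply_moves(
  plan=[-1, -0.003, -0.03, -0.02, 0, -1, -0.006, -0.06, -0.04, 0, -1, -0.008, -0.09, -0.055, 0, -1, -0.01, -0.11, -0.055, 0, -1, -0.01, -0.11, -0.055, 0, -1, -0.01, -0.11, -0.055, 0],
)

```text
clock: 22.05
position: [483.0, -212.1, 159.0]
ee_rot: [0.98, 0.198, 0.0, 0.0]
contact_force: [-0.2, 0.5, 1.0]
gripper_width: 85.3
```

Run:
```python
from h import *
d,s=shot("wrist","za"); print(s["clock"],s["position"],s["contact_force"],s["gripper_width"])
t,_=shot("top","zb"); sc,_=shot("scene","zc")
u,v=proj(d,(557.5,-191.4,78)); print(u,v); crop(d,int(u)-50,max(0,int(v)-50),100,100,6,"pics/za_c.png")
crop(t,140,165,100,75,8,"pics/zb_c.png");crop(sc,265,190,100,75,8,"pics/zc_c.png")
```

```text
22.05 [ 483.02520525 -212.05518682  159.02655781] [-0.18715473  0.45729633  1.00274787] 85.30733668867556
272.21077516436134 99.7443969087869
```

View pics/za_c.png

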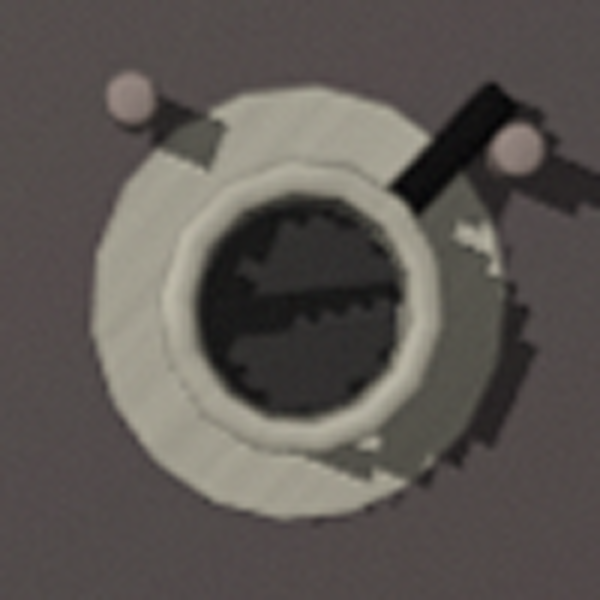

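View pics/zb_c.png

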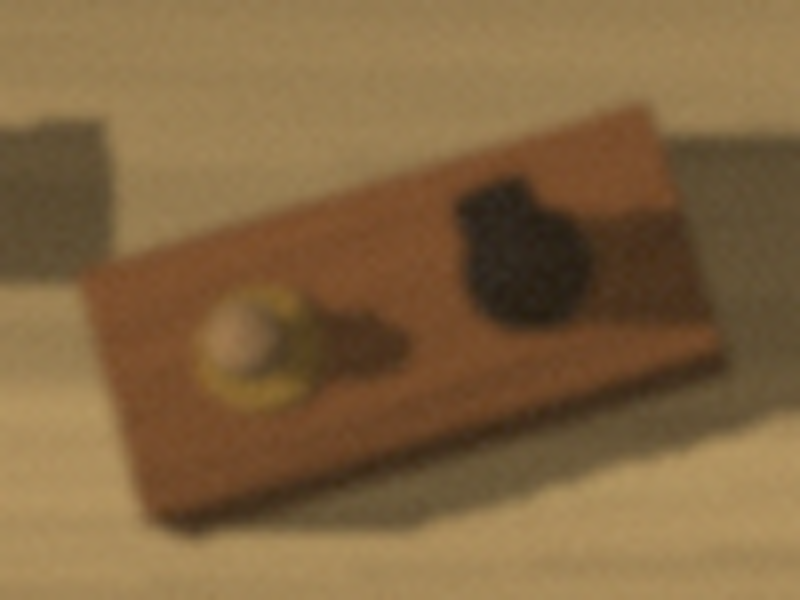

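View pics/zc.png

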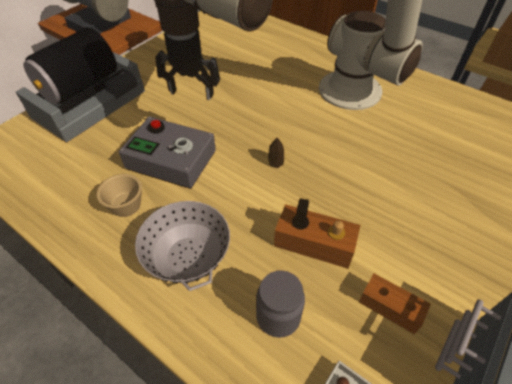

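Run:
```python
from h import *
d=load("za.npz"); u0,v0=222,49
c=d["color"][v0+5:v0+55,u0+45:u0+95].astype(float); c=np.clip(c*2.5,0,255).astype(np.uint8)
cv2.imwrite("pics/za_d.png",cv2.resize(cv2.cvtColor(c,cv2.COLOR_RGB2BGR),None,fx=12,fy=12,interpolation=cv2.INTER_CUBIC))
W=lambda x,y,z:world(d,u0+x/6-.42,v0+y/6-.42,z=z)
A=np.array([557.45,-191.4])
for z in(75,78):
  t=W(500,96,z);b=W(404,203,z);e=t-b;print(np.arctan2(e[1],e[0]),np.arctan2(*(t[:2]-A)[::-1]),np.linalg.norm(t[:2]-A))
for z in (80,82):
  p=W(517,148,z);q=W(131,98,z);print("posts",np.arctan2(*(p[:2]-A)[::-1]),np.linalg.norm(p[:2]-A),np.arctan2(*(q[:2]-A)[::-1]),np.linalg.norm(q[:2]-A))
```

```text
-0.3479764521398061 -0.36927053969097934 33.406997407401484
-0.3479764521398038 -0.36627368983283276 32.8669407361262
posts -0.5466674458709758 30.511635466235816 1.1223221077132504 31.073960874337505
posts -0.5448653141896371 30.158761577747775 1.1246443270613042 30.85506707531172
```

View pics/za_d.png

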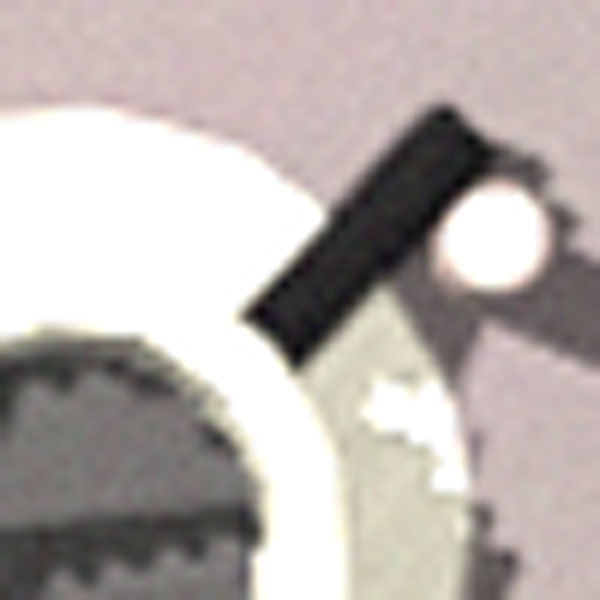

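Run:
```python
from bench import arm
s=arm.read_state();print(s["clock"],abs(s["joint_vel"]).max(),s["contact_force"]);print(arm.job_done())
```

```text
22.2 0.009269485713451604 [ 0.32568306 -0.25412805  0.14815277]
the job is handed in; nothing more can be done
None
```

I turned the adjuster clockwise to its stop with the flat screwdriver, stood the screwdriver back in its own hole in the larger rack, and handed the job in at 22.2 s of the 72 s allowed.

- **Turning:** The wrist camera showed the slot, so I lined up the blade by eye. It went in without resistance and touched bottom about 6 mm down, under roughly 1.5 N. I turned it until the pointer met the post. The torque then rose to about 0.12 N m, against the 0.3 N m limit. Push on the blade stayed around 5 N or less. I then backed off 4.5 degrees, eased the side load and lifted out.
- **Pointer check:** After letting go, the camera shows the pointer touching the post. Its measured direction is −0.35 to −0.37 rad, and −0.36 is expected at the stop. That spread is my measuring error, not a seen gap.
- **Screwdriver and surroundings:** The screwdriver stands upright, looking the same in the camera as before the job. The awl and the other things look unmoved and the red button shows no contact. The gripper was open and clear of everything.
- **One mismatch:** The adjuster position from the top camera differed from the wrist camera's by about 2 mm. I used the wrist view, corrected with the blade and slot in the same picture.

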